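Set out dowels and drawer knobs for a cabinet

ROBOT

A 6-joint arm with a two-finger parallel gripper is mounted at the origin on the work surface. World frame = base frame: x ahead of the robot, y to its left, z up, the work surface at z = 0. Lengths are in m, angles in rad, forces in N, time in s.
With the tool pointing down it reaches from about 0.25 to 0.775 m from the base axis. Payload 4 kg.
Tool frame: the origin (TCP) lies midway between the tips of the shut fingers; the grasp point (between the pads) lies 19 mm behind it; z points along the fingers, y is the direction in which the jaws open and shut (so a half turn about z gives the same grasp; the last joint's range is limited). The gripper opens to 94 mm and grips with 3 to 60 N. Pads are 16 mm wide; open, the fingers measure 119 mm over their backs; the gripper's body (75 mm by 177 mm) begins 78 mm behind the grasp point.
Start: joints at [1.207, 0.087, 1.371, -0, 1.684, -0.103], TCP at [0.142, 0.531, 0.206] pointing down, gripper open.
Joint ranges: [-3.1, 3.1], [-0.76, 2.03], [0.27, 2.55], [-1.08, 4.22], [0.17, 2.65], [-2.57, 2.57]. Speed limits (rad/s): [2.79, 2.79, 3.14, 3.14, 3.14, 3.14].

INTERFACE

Orientations are given as [roll, pitch, yaw] about the fixed x, y, z axes, in that order (R = Rz(yaw) Ry(pitch) Rx(roll)).
In Python, from bench import robot, cams gives the robot as it stands.
- The arm moves only by the tool step_arm, never from a script. Its argument "plan" is a list that holds one entry, the list of rows, each a list of 5 numbers: the shift along the world's x, y, z in mm, then the turn about the world's z in rad, then the opening in per cent of the stroke, from 0 (shut) to 100 (fully open). In form: [[[tx, ty, tz, turn, fingers], ...]]. A call has 1 to 8 rows; each row is the pose to reach, as a shift and turn from the pose commanded when the call began; what a row does not reach only later rows make up. A row lasts 1/12 s, in which the tool goes at most 41.7 mm and 7.16 degrees, less where a joint would pass 70% of its speed; a pose out of reach is approached as far as the arm can. A call with a gripper value outside its range is refused whole. The fingers move at their own pace and stop on an object; the grip force is fixed at half the most. Time passes only in rows, so rows that repeat a pose let the fingers close. It gives the time, the measured TCP pose, the force and the opening at its end, in the units of the state.
- robot.get_obs(): the state, without advancing time (a new reading comes with each control period).
- cams.snapshot(name): name is "scene" or "top"; returns a dict with "frame" (480x640x3 uint8, red, green, blue), "camera_matrix" (3x3 intrinsics, pixels), "origin" and "attitude" of the camera in the world. Camera axes: x right, y down, z forward; pixel columns grow to the right and rows downward; lengths in m; the calibration is good to about 2 mm. A picture is of the moment at which its call begins. There is no depth.
- robot.close_job(): hands the job in, once; it reports no verdict.
The state is a dict: "time": time; "joint_positions": joint angles; "qvel": joint speeds; "joint_torque": joint torques, N m; "tool_pos": TCP position; "ee_rot": TCP orientation; "wrist_force": force on the tool from outside, world axes, zero at the start; "wrist_torque": the same for the moment, N m; "width": finger opening in m.
Only numpy, scipy, OpenCV 4.12 (cv2) and the standard library are available. Lean on these libraries where they do the work, as an engineer would, in place of code of your own. Each camera call takes 0.05 s, during which the arm holds its last target. There are 200 camera calls.

TASK

Set out parts for a drawer cabinet. First lift the cover off the parts box and lay it on the bench; next tip the aluminium scoop over the grooved tray so that the dowels roll out, until every dowel lies fully down in a groove of its own, near the middle of the groove's length; only then tip the knobs from the black cup into the box's empty, cork-lined cell and put the cover back squarely on the box. Stand the empty scoop and cup upright on the rubber mat again, and leave mug, hammer and tape measure alone.

Things in the scene. Friction and masses are not known exactly. Their poses are not given: they have to be found in the camera images.
- scoop_bar (a point): Aluminium dowel scoop (loose, 0.3 kg, 101 x 78 x 90 mm): centre of its wooden carrying bar, 12 mm thick along the scoop's x, 78 long (y), 24 high (z); pinch it across the 12 mm from above, 60 mm of room along y between its two uprights, dowels over 35 mm below it. z up; pours towards its own -x. Standing, this point is 78 mm above its support.
- scoop_lip (a point): Middle of the scoop's open pouring lip (top of the 3 mm sheet): -44.5 mm along x, -60.9 mm along z from scoop_bar, same axes. The floor (66 mm wide, walls 30 high) has five shallow troughs, pitch 18.5 mm, whose lip-side slopes grow from 8 degrees at the front to 16 at the back. Tipped slowly, -x end down, the dowels leave singly or two or three in quick succession at 12 to 25 degrees.
- cup_bar (a point): Black plastic knob cup (loose, 0.22 kg, 83 x 66 x 92 mm): centre of its carrying bar, 12 mm thick along the cup's x, 66 long (y), 24 high (z); pinch it across the 12 mm from above, 50 mm of room along y between its uprights. z up; pours towards its own -x, where nothing closes it. Standing, this point is 80 mm above its support.
- cup_lip (a point): Middle of the cup's open pouring lip (top of the 3 mm floor): -43.8 mm along x, -65.5 mm along z from cup_bar, same axes. The flat floor (54 mm wide, walls 36 high) rises 5 degrees from the back to the lip. Tipped -x end down, knobs slide out at about 30 to 45 degrees of tilt.
- tray: Grooved wooden tray (fixed), 160 x 110 x 30 mm; origin at the centre of its underside, on the bench. Six V grooves run along its y (110 long, open ends), at x = -60, -36, -12, 12, 36, 60 mm. Groove bottoms 10 mm, ridges between them 18 mm above the bench; end walls (x = +-76, 8 thick) 30 mm high. A dowel lying in a groove has its centre 19.6 mm above the bench.
- pad_center (a point): Top of the cork pad in the one empty cell of the fixed three-cell parts box, 6 mm above the bench; z up. The cell is 72 x 72 mm inside, centred here, sides along this x and y; walls and dividers 4 mm thick, 55 mm high from the bench. The cells stand in a row along this x, 76 mm apart; the empty one may be any. The others hold fixed stacked hinges and a tape roll, lower than the walls.
- partsbox: Three-cell grey parts box (fixed), 232 (its x) x 80 (y) x 55 mm high; origin at the centre of its underside, on the bench. Axes parallel to pad_center's. At the start its cover lies on it.
- cover_grip (a point): Loose plywood cover of the parts box, a flat plate 232 (its x) x 80 (y) x 5 mm, 0.2 kg, with a dark wooden grip block on top in its middle: 60 mm along x, 12 mm thick along y, 24 high. This point is the block's centre, 17 mm above the plate's underside; pinch it across y. On the box it simply rests on the rims, its edges over the box's edges, with this point 72 mm above the bench.
- mat_top (a point): Centre of the top of the black rubber mat (fixed, 310 mm along its x, 200 mm along its y, 4 mm thick) on which the scoop and the cup stand side by side, pouring sides roughly towards its -y.
- mug: White mug, a bystander (radius 38, height 85 mm); origin at the centre of its underside.
- hammer: Hammer lying on the bench, a bystander, 260 mm long.
- tape_measure: Tape measure, a bystander, 65 x 35 x 65 mm; origin at the centre of its underside.
- dowel0_center (a point): Centre of a wooden dowel, 16 mm in diameter and 60 mm long, 12 g, its own x along its length; starts in the dowel scoop lying across it (along the scoop's y). Three to five dowels are present.
- dowel1_center (a point): Centre of a wooden dowel, 16 mm in diameter and 60 mm long, 12 g, its own x along its length; starts in the dowel scoop lying across it (along the scoop's y). Three to five dowels are present.
- dowel2_center (a point): Centre of a wooden dowel, 16 mm in diameter and 60 mm long, 12 g, its own x along its length; starts in the dowel scoop lying across it (along the scoop's y). Three to five dowels are present.
- dowel3_center (a point): Centre of a wooden dowel, 16 mm in diameter and 60 mm long, 12 g, its own x along its length; starts in the dowel scoop lying across it (along the scoop's y). Three to five dowels are present.
- dowel4_center (a point): Centre of a wooden dowel, 16 mm in diameter and 60 mm long, 12 g, its own x along its length; starts in the dowel scoop lying across it (along the scoop's y). Three to five dowels are present.
- knob0_center (a point): Centre of a round wooden drawer knob, 21 mm in diameter and 20 mm high, chamfered at both ends, 12 g, its own z along its axis; starts in the knob cup. Four to six knobs are present.
- knob1_center (a point): Centre of a round wooden drawer knob, 21 mm in diameter and 20 mm high, chamfered at both ends, 12 g, its own z along its axis; starts in the knob cup. Four to six knobs are present.
- knob2_center (a point): Centre of a round wooden drawer knob, 21 mm in diameter and 20 mm high, chamfered at both ends, 12 g, its own z along its axis; starts in the knob cup. Four to six knobs are present.
- knob3_center (a point): Centre of a round wooden drawer knob, 21 mm in diameter and 20 mm high, chamfered at both ends, 12 g, its own z along its axis; starts in the knob cup. Four to six knobs are present.
- knob4_center (a point): Centre of a round wooden drawer knob, 21 mm in diameter and 20 mm high, chamfered at both ends, 12 g, its own z along its axis; starts in the knob cup. Four to six knobs are present.
- knob5_center (a point): Centre of a round wooden drawer knob, 21 mm in diameter and 20 mm high, chamfered at both ends, 12 g, its own z along its axis; starts in the knob cup. Four to six knobs are present.
Things that resemble listed ones, but are neither listed nor needed, are in the scene too. Leave any purple look-alike of the part that bears scoop_bar alone.

How it is judged:
On the way, in this order (a step that is already met when the one before it is completed fails the run):
1. the cover is off the parts box and lies on the bench (horizontal distance between cover_grip and partsbox above 0.075 m and height (world z) of cover_grip below 0.03 m), for 0.3 s.
2. the dowel scoop is tipped forward (over 6 degrees) with its lip over the grooved tray (angle between scoop_bar's own z axis and vertical above 0.1 rad and horizontal distance between scoop_lip and tray below 0.11 m), for 0.2 s.
3. every dowel lies in a groove of its own (z of dowel0_center in the frame of tray between 0.017 and 0.0225 m and x of dowel0_center in the frame of tray between -0.068 and 0.068 m and y of dowel0_center in the frame of tray between -0.03 and 0.03 m and angle between the x axis of each of dowel0_center, dowel1_center, dowel2_center, dowel3_center, dowel4_center and the y axis of tray, either way round below 0.12 rad and z of dowel1_center in the frame of tray between 0.017 and 0.0225 m and x of dowel1_center in the frame of tray between -0.068 and 0.068 m and y of dowel1_center in the frame of tray between -0.03 and 0.03 m and z of dowel2_center in the frame of tray between 0.017 and 0.0225 m and x of dowel2_center in the frame of tray between -0.068 and 0.068 m and y of dowel2_center in the frame of tray between -0.03 and 0.03 m and z of dowel3_center in the frame of tray between 0.017 and 0.0225 m and x of dowel3_center in the frame of tray between -0.068 and 0.068 m and y of dowel3_center in the frame of tray between -0.03 and 0.03 m and z of dowel4_center in the frame of tray between 0.017 and 0.0225 m and x of dowel4_center in the frame of tray between -0.068 and 0.068 m and y of dowel4_center in the frame of tray between -0.03 and 0.03 m), for 0.3 s.
4. the knob cup is tipped (over 15 degrees) with its lip over the empty cell (angle between cup_bar's own z axis and vertical above 0.26 rad and horizontal distance between cup_lip and pad_center below 0.06 m), for 0.2 s.
At the end, for the whole second after the job is handed in: Each dowel lies in its own groove (centre 17 to 22.5 mm up, within 30 mm of the groove's middle, 7 degrees of its direction); each knob is in the cork-lined cell; the cover lies flat on the box (within 10 mm, 5 degrees); scoop and cup stand upright (4.5 degrees), bars over the mat (all of step 3 and x of knob0_center in the frame of pad_center between -0.036 and 0.036 m and y of knob0_center in the frame of pad_center between -0.036 and 0.036 m and z of knob0_center in the frame of pad_center between 0 and 0.045 m and x of knob1_center in the frame of pad_center between -0.036 and 0.036 m and y of knob1_center in the frame of pad_center between -0.036 and 0.036 m and z of knob1_center in the frame of pad_center between 0 and 0.045 m and x of knob2_center in the frame of pad_center between -0.036 and 0.036 m and y of knob2_center in the frame of pad_center between -0.036 and 0.036 m and z of knob2_center in the frame of pad_center between 0 and 0.045 m and x of knob3_center in the frame of pad_center between -0.036 and 0.036 m and y of knob3_center in the frame of pad_center between -0.036 and 0.036 m and z of knob3_center in the frame of pad_center between 0 and 0.045 m and x of knob4_center in the frame of pad_center between -0.036 and 0.036 m and y of knob4_center in the frame of pad_center between -0.036 and 0.036 m and z of knob4_center in the frame of pad_center between 0 and 0.045 m and x of knob5_center in the frame of pad_center between -0.036 and 0.036 m and y of knob5_center in the frame of pad_center between -0.036 and 0.036 m and z of knob5_center in the frame of pad_center between 0 and 0.045 m and x of cover_grip in the frame of partsbox between -0.01 and 0.01 m and y of cover_grip in the frame of partsbox between -0.01 and 0.01 m and z of cover_grip in the frame of partsbox between 0.069 and 0.075 m and angle between the x axis of cover_grip and the x axis of partsbox, either way round below 0.09 rad and angle between cover_grip's own z axis and vertical below 0.05 rad and x of scoop_bar in the frame of mat_top between -0.155 and 0.155 m and y of scoop_bar in the frame of mat_top between -0.1 and 0.1 m and z of scoop_bar in the frame of mat_top between 0.074 and 0.082 m and angle between each of scoop_bar, cup_bar's own z axis and vertical below 0.08 rad and x of cup_bar in the frame of mat_top between -0.155 and 0.155 m and y of cup_bar in the frame of mat_top between -0.1 and 0.1 m and z of cup_bar in the frame of mat_top between 0.076 and 0.084 m); the robot touches nothing.
It fails at once if the mug is moved by more than 30 mm (distance of mug from where it was at the start of the episode above 0.03 m).
It fails at once if the hammer is moved by more than 30 mm (distance of hammer from where it was at the start of the episode above 0.03 m).
It fails at once if the tape measure is moved by more than 30 mm (distance of tape_measure from where it was at the start of the episode above 0.03 m).
Of dowel0, dowel1, dowel2, dowel3, dowel4 only 3 to 5 are there at a start; the rules pass over those that are not, and their reading is None.
Of knob0, knob1, knob2, knob3, knob4, knob5 only 4 to 6 are there at a start; the rules pass over those that are not, and their reading is None.
At some moment in a run one of scoop, cup may be knocked a few centimetres aside while the robot is not near it.
It also fails if it takes over 210 s, if anything falls off the work surface, if the arm or the gripper's body presses on something with over 40 N, if the wrist force passes 120 N, or if a joint passes its speed limit or range.

## Working session

There is one attempt and no reset: what is moved stays moved. The work goes in short steps, Python scripts to look and compute and a tool call to move; the robot and the scene stay as the last step left them, time stands still between calls to the robot, and variables do not carry over. Pictures are saved under pics/ and viewed, about 12 in all and at most 16, crops included, and the job is handed in when it is done.

Besides the shell and the picture viewer there is one more tool, called after ">>>" as a command line: name --argument value ..., lists and objects as JSON in quotes. step_arm: Moves the arm, as the interface text tells. Its arguments: {"type":"object","properties":{"plan":{"type":"array"}},"required":["plan"]}

```bash
ls; mkdir -p pics
cat > h.py <<'E'
import numpy as np, cv2
from bench import robot, cams
def snap(n,f=None):
    s=cams.snapshot(n)
    if f: cv2.imwrite('pics/'+f,cv2.cvtColor(s['frame'],cv2.COLOR_RGB2BGR))
    return s
def Rm(a):
    a=np.array(a,float)
    if a.shape==(3,3): return a
    from scipy.spatial.transform import Rotation as R
    return R.from_euler('xyz',a).as_matrix() if a.size==3 else R.from_quat(a).as_matrix()
def ray(s,px,z):
    K=np.array(s['camera_matrix']);R=Rm(s['attitude']);o=np.array(s['origin'])
    px=np.atleast_2d(px).astype(float)
    d=(np.linalg.inv(K)@np.c_[px,np.ones(len(px))].T).T@R.T
    return o+d*((z-o[2])/d[:,2])[:,None]
def proj(s,P):
    K=np.array(s['camera_matrix']);R=Rm(s['attitude']);o=np.array(s['origin'])
    c=(np.atleast_2d(P)-o)@R; p=c@K.T
    return p[:,:2]/p[:,2:]
E
python3 - <<'E'
from h import *
for n in('scene','top'):
    s=snap(n,n+'0.png');print(n,s['camera_matrix'],s['origin'],s['attitude'])
print(robot.get_obs())
E
```

```text
pics
scene [[480.79358518   0.         309.71808825]
 [  0.         480.79358518 241.0171837 ]
 [  0.           0.           1.        ]] [0.87644557 0.55141887 0.9193189 ] [-2.59645641  0.00862069  2.55327529]
top [[492.19083788   0.         323.62469594]
 [  0.         492.19083788 235.51454457]
 [  0.           0.           1.        ]] [0.43902108 0.12373143 1.17401264] [-2.97829741 -0.00665797 -1.54368073]
{'time': 0.1, 'joint_positions': array([ 1.20692759e+00,  8.78777748e-02,  1.37207038e+00, -1.31925514e-06,
        1.68359433e+00, -1.03071155e-01]), 'qvel': array([-1.32079296e-05, -6.37378573e-05, -2.79539547e-03,  1.98260396e-03,
       -7.46605360e-04,  1.57300896e-03]), 'joint_torque': array([ 2.60725603e-03, -3.41254592e+01, -3.03300261e+01,  7.19662732e-02,
        3.04382737e-02, -1.00194500e-04]), 'tool_pos': array([0.14163509, 0.53095091, 0.20443964]), 'ee_rot': array([-3.13965304e+00, -1.99310782e-04,  2.88079473e+00]), 'wrist_force': array([ 1.05537772, -0.14416802, -0.64871673]), 'wrist_torque': array([-1.51055254e-03, -2.99090122e-05,  3.82579218e-02]), 'width': 0.09400760409740225}
```

View pics/scene0.png

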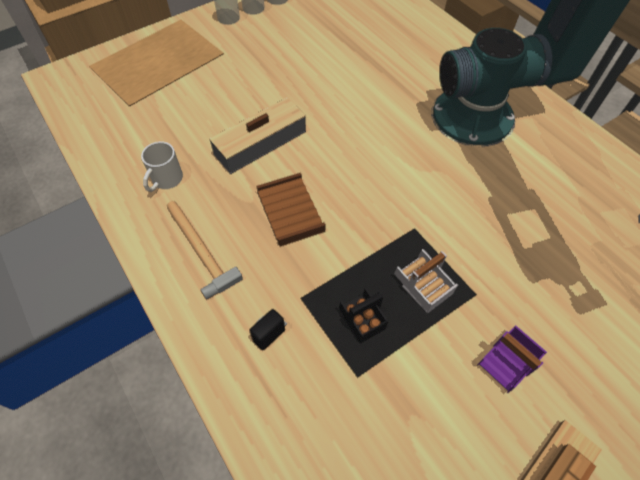

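View pics/top0.png

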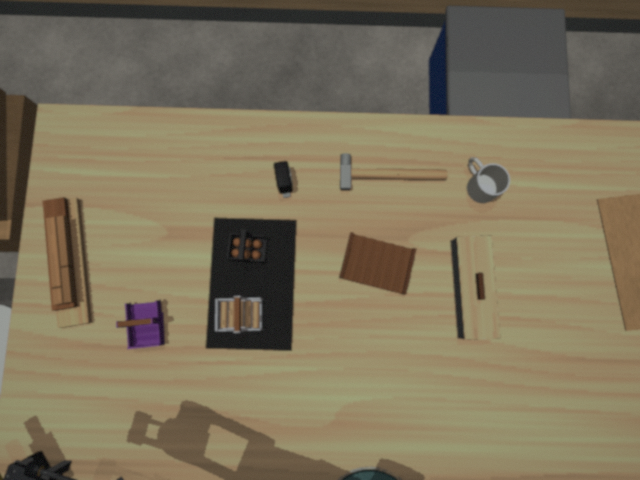

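The aluminium scoop is at top pixel (238,314) and holds dowels. The purple one at (145,325) is the look-alike, to be left alone. The black cup with knobs is at (248,248), tray (378,264), box with cover (475,287). I'll confirm this in an enlarged crop.

Run:
```python
import cv2,numpy as np
t=cv2.imread('pics/top0.png');s=cv2.imread('pics/scene0.png')
a=cv2.resize(t[205:355,200:300],None,fx=4,fy=4,interpolation=cv2.INTER_CUBIC)
b=cv2.resize(s[225:385,300:480],(400,356),interpolation=cv2.INTER_CUBIC)
c=cv2.resize(t[225:345,330:505],(400,274),interpolation=cv2.INTER_CUBIC)
o=np.zeros((600,800,3),np.uint8);o[:,:400]=a;o[:326,400:]=b[:326];o[326:,400:]=c
o=cv2.convertScaleAbs(o,alpha=1.5,beta=15)
cv2.imwrite('pics/crop1.png',o)
```

```text
(no output)
```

View pics/crop1.png

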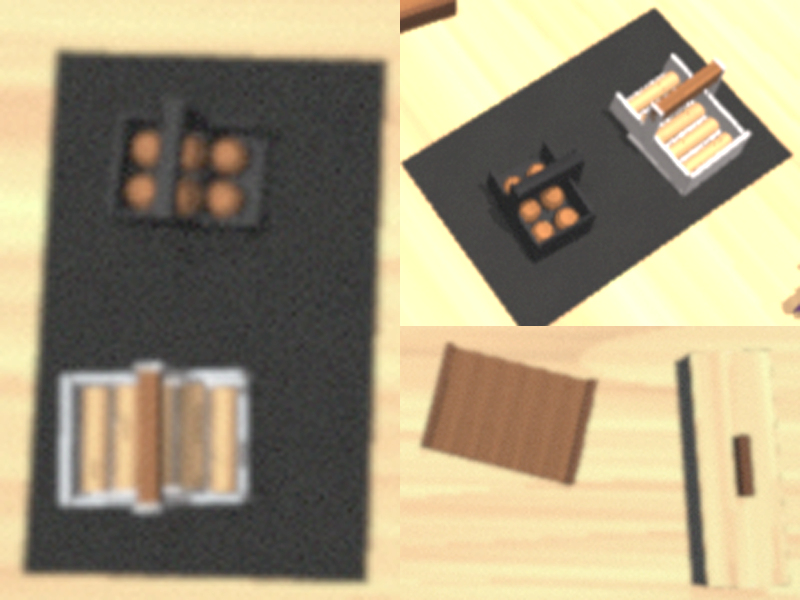

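Crop: the aluminium scoop (bar crop px (148,437)) holds five dowels and opens to the right (world −y). The cup (bar (173,157)) holds six knobs and also opens to the right. The tray is turned about 12°, with its end walls left and right.

Run:
```python
from h import *
for n in('top','scene'):
    s=snap(n); im=s['frame'].astype(int); r,g,b=im[...,0],im[...,1],im[...,2]
    hsv=cv2.cvtColor(s['frame'],cv2.COLOR_RGB2HSV)
    if n=='top': rois={'tray':(330,225,425,300,.03),'sbar':(205,290,270,340,.094),'grip':(470,262,492,308,.084)}
    else: rois={'tray':(250,165,335,250,.03),'sbar':(390,240,460,310,.094),'grip':(240,108,275,135,.084)}
    for k,(x0,y0,x1,y1,z) in rois.items():
        m=((r-b>25)&(r<150)&(r+g+b<300))
        if k=='sbar': m=(r-b>35)&(r+g+b<330)
        q=np.zeros(m.shape,np.uint8);q[y0:y1,x0:x1]=m[y0:y1,x0:x1]
        q=cv2.morphologyEx(q,cv2.MORPH_CLOSE,np.ones((3,3)))
        cs=cv2.findContours(q,0,1)[0]
        if not cs: print(n,k,'none');continue
        c=max(cs,key=cv2.contourArea)
        P=ray(s,c[:,0],z)
        R=cv2.minAreaRect((P[:,:2]*1000).astype(np.float32))
        print(n,k,np.round(R[0],1),np.round(R[1],1),round(R[2],1), cv2.minAreaRect(c)[0])
    # mat
    m=((np.abs(r-g)<18)&(np.abs(g-b)<18)&(r<75)).astype(np.uint8)
    q=np.zeros_like(m); x0,y0,x1,y1=(195,205,305,360) if n=='top' else (290,220,485,385)
    q[y0:y1,x0:x1]=m[y0:y1,x0:x1]
    c=max(cv2.findContours(q,0,1)[0],key=cv2.contourArea)
    R=cv2.minAreaRect((ray(s,c[:,0],.004)[:,:2]*1000).astype(np.float32));print(n,'mat',R)
    # cover plate
    if n=='top':
        print('cover corners',ray(s,[(464,236),(494,235),(499,338),(467,340)],.06)[:,:2].round(3))
        print('cupbar',ray(s,[(243.3,244.3)],.096)); print(ray(s,[(243.3,229.5),(243.3,259)],.096))
```

```text
top tray [566.2  -6.3] [161.8 112.9] 77.1 (377.566162109375, 263.2707824707031)
top sbar [441.  303.2] [66.5 19.5] 3.1 (237.5, 313.5)
top grip [ 516.5 -226.7] [59.7 18.9] 3.3 (479.6344909667969, 285.6138000488281)
top mat ((514.5870361328125, 288.6990051269531), (306.19976806640625, 196.97789001464844), 0.003551950678229332)
cover corners [[ 0.631 -0.201]
 [ 0.635 -0.27 ]
 [ 0.403 -0.275]
 [ 0.397 -0.203]]
cupbar [[0.59208235 0.29835979 0.096     ]]
[[0.62527424 0.30014101 0.096     ]
 [0.55943741 0.29660793 0.096     ]]
scene tray [5.715e+02 2.000e-01] [174.7 112.9] 77.0 (290.87933349609375, 208.44830322265625)
scene sbar [439.4 302.5] [68.5 21.8] 4.7 (428.9306335449219, 262.91168212890625)
scene grip [ 521.5 -220.4] [65.1 28. ] 1.7 (257.0000305175781, 122.50000762939453)
scene mat ((514.027587890625, 287.67437744140625), (307.2860412597656, 196.73382568359375), 0.07754124701023102)
```

>>> step_arm --plan '[[[125, -250, 60, 0.1, 50], [125, -250, 60, 0.1, 50], [125, -250, 60, 0.1, 50], [125, -250, 60, 0.1, 50], [125, -250, 60, 0.1, 50], [125, -250, 60, 0.1, 50], [125, -250, 60, 0.1, 50], [125, -250, 60, 0.1, 50]]]'

```text
time: 0.87
tool_pos: [0.2696, 0.2774, 0.2676]
ee_rot: [3.141, 0.005, 2.973]
wrist_force: [-0.2, 0.6, -0.7]
width: 0.0476
```

>>> step_arm --plan '[[[125, -250, 0, 0.1, 50], [125, -250, 0, 0.1, 50], [125, -250, 0, 0.1, 50], [125, -250, 0, 0.1, 50], [125, -250, 0, 0.1, 50], [125, -250, 0, 0.1, 50], [125, -250, 0, 0.1, 50], [125, -250, 0, 0.1, 50]]]'

```text
time: 1.53
tool_pos: [0.3935, 0.027, 0.2643]
ee_rot: [-3.139, -0.001, 3.073]
wrist_force: [0.2, 0.4, 0.1]
width: 0.0472
```

>>> step_arm --plan '[[[125, -257, -70, 0.1, 50], [125, -257, -70, 0.1, 50], [125, -257, -70, 0.1, 50], [125, -257, -70, 0.1, 50], [125, -257, -70, 0.1, 50], [125, -257, -70, 0.1, 50], [125, -257, -70, 0.1, 50], [125, -257, -70, 0.1, 50]]]'

```text
time: 2.2
tool_pos: [0.5176, -0.2292, 0.1903]
ee_rot: [3.14, -0.006, -3.106]
wrist_force: [-0.8, 0.3, 0.0]
width: 0.0467
```

Run:
```python
from h import *
o=robot.get_obs();print(o['time'],o['tool_pos'],o['ee_rot'],o['width'])
t=snap('top','t1.png');s=snap('scene','s1.png')
a=t['frame'][200:360,330:530];b=s['frame'][70:230,180:380]
o=np.vstack([cv2.resize(a,(500,300)),cv2.resize(b,(500,300))])
o=np.hstack([cv2.resize(a,(400,320)),cv2.resize(b,(400,320))])
cv2.imwrite('pics/c2.png',cv2.cvtColor(o,cv2.COLOR_RGB2BGR))
```

```text
2.2 [ 0.51762055 -0.22922462  0.19025399] [ 3.13980361 -0.0057591  -3.10638566] 0.04668267180866067
```

View pics/c2.png

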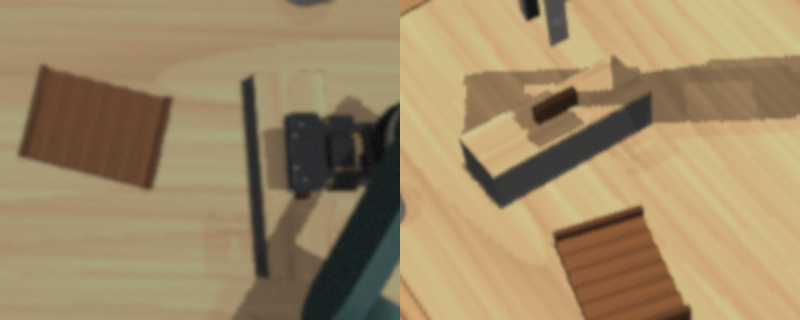

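The gripper is over the grip block (scene crop (555,105)), with the fingers either side of it. Descending to pinch.

>>> step_arm --plan '[[[0, 3, -40, 0, 50], [0, 3, -80, 0, 50], [0, 3, -110, 0, 50], [0, 3, -126, 0, 50], [0, 3, -126, 0, 50], [0, 3, -126, 0, 0], [0, 3, -126, 0, 0], [0, 3, -126, 0, 0]]]'

```text
time: 2.97
tool_pos: [0.5185, -0.2228, 0.0726]
ee_rot: [-3.139, 0.005, -3.102]
wrist_force: [-0.5, -0.9, 0.2]
width: 0.0305
```

>>> step_arm --plan '[[[0, 0, 0, 0, 0], [0, 0, 0, 0, 0], [0, 0, 20, 0, 0], [0, 0, 50, 0, 0], [0, 0, 50, 0, 0]]]'

```text
time: 3.38
tool_pos: [0.5197, -0.2241, 0.1258]
ee_rot: [-3.137, 0.009, -3.103]
wrist_force: [1.2, -0.7, 0.1]
width: 0.0102
```

Run:
```python
from h import *
for i in range(3):
    o=robot.get_obs();print(o['time'],o['tool_pos'],o['wrist_force'],o['width']); s=snap('scene')
cv2.imwrite('pics/c3.png',cv2.cvtColor(cv2.resize(s['frame'][60:220,170:390],(550,400)),cv2.COLOR_RGB2BGR))
```

```text
3.3833 [ 0.51974043 -0.22409355  0.12575921] [ 1.17177275 -0.65420055  0.12818059] 0.010239268928591007
3.4333 [ 0.51899075 -0.22367948  0.12336299] [ 0.42838314  0.37368282 -1.2896682 ] 0.01058062717847505
3.4833 [ 0.51764104 -0.22298417  0.12088401] [-0.10261173  0.10955437 -2.30643205] 0.010946402815085384
```

View pics/c3.png

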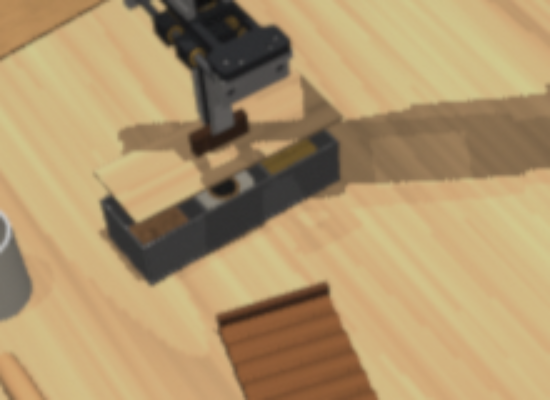

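The cover is held level. The cork-lined cell seems to be at crop (160,222), the far (+x) end; the tape roll is in the middle and the hinges on the right.

>>> step_arm --plan '[[[-10, -40, 0, 0, 0], [-20, -80, 0, 0, 0], [-20, -120, 0, 0, 0], [-20, -142, -20, 0, 0], [-20, -142, -50, 0, 0], [-20, -142, -80, 0, 0], [-20, -142, -95, 0, 0], [-20, -142, -102, 0, 0]]]'

```text
time: 4.2
tool_pos: [0.4957, -0.3634, 0.0188]
ee_rot: [3.138, -0.003, -3.103]
wrist_force: [-12.2, 10.5, 41.1]
width: 0.012
```

>>> step_arm --plan '[[[0, 0, -2, 0, 0], [0, 0, -3, 0, 0], [0, 0, -3, 0, 50], [0, 0, -3, 0, 50], [0, 0, -3, 0, 50], [0, 0, -3, 0, 50]]]'

```text
time: 4.7
tool_pos: [0.496, -0.3639, 0.0128]
ee_rot: [3.139, -0.002, -3.103]
wrist_force: [-0.3, -0.4, -0.7]
width: 0.035
```

>>> step_arm --plan '[[[0, 0, 40, 0, 100], [0, 0, 80, 0, 100], [0, 0, 120, 0, 100], [0, 0, 160, 0, 100], [0, 0, 200, 0, 100], [0, 0, 200, 0, 100]]]'

```text
time: 5.2
tool_pos: [0.4996, -0.3671, 0.2246]
ee_rot: [-3.13, 0.012, -3.102]
wrist_force: [0.3, -0.8, 1.3]
width: 0.075
```

>>> step_arm --plan '[[[-140, 250, 20, 1.3, 100], [-140, 250, 20, 1.3, 100], [-140, 250, 20, 1.3, 100], [-140, 250, 20, 1.3, 100], [-140, 250, 20, 1.3, 100], [-140, 250, 20, 1.3, 100], [-140, 250, 20, 1.3, 100], [-140, 250, 20, 1.3, 100]]]'

```text
time: 5.87
tool_pos: [0.3689, -0.0457, 0.2292]
ee_rot: [-3.078, -0.093, -2.341]
wrist_force: [0.7, -0.1, -0.4]
width: 0.094
```

Run:
```python
from h import *
o=robot.get_obs();print(o['time'],o['tool_pos'],o['ee_rot'],o['width'])
t=snap('top','t4.png');s=snap('scene','s4.png')
o=np.vstack([cv2.resize(t['frame'][180:360,195:595],(800,360)), cv2.resize(s['frame'][60:180,180:580],(800,240))])
cv2.imwrite('pics/c4.png',cv2.cvtColor(o,cv2.COLOR_RGB2BGR))
```

```text
5.8667 [ 0.36889332 -0.04571445  0.2292462 ] [-3.07830723 -0.09315148 -2.34148005] 0.09395698028044704
```

View pics/c4.png

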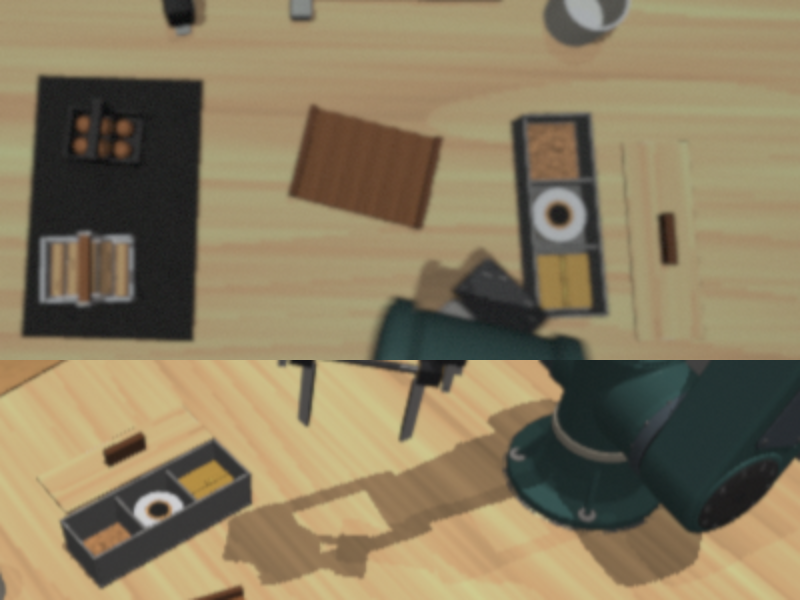

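The cover lies flat on the bench. The cork cell is at the +x end of the box (top crop (553,150)); scoop and cup are unmoved.

>>> step_arm --plan '[[[0, 0, 0, 0, 100], [0, 0, 0, 0, 100], [0, 0, 0, 0, 100], [0, 0, 0, 0, 100]]]'

```text
time: 6.3
tool_pos: [0.3714, -0.0492, 0.2285]
ee_rot: [-3.081, -0.094, -2.35]
wrist_force: [-0.5, -0.1, 0.1]
width: 0.094
```

Run:
```python
from h import *
o=robot.get_obs();print(o['time'],o['tool_pos'],o['ee_rot'],o['joint_positions'])
t=snap('top'); 
P=ray(t,[(453,240),(490.5,237),(498,336),(460.5,338)],.055)[:,:2]*1000
print(P.round(1),P.mean(0)); R=cv2.minAreaRect(P.astype(np.float32));print(R)
print('cell inner', (ray(t,[(195+527/2,180+122/2),(195+587/2,180+118/2),(195+593/2,180+178/2),(195+533/2,180+182/2)],.055)[:,:2]*1000).round(0))
```

```text
6.3 [ 0.37138681 -0.0491574   0.22849994] [-3.08076314 -0.09400861 -2.34950561] [-0.17819261 -0.30453083  1.68435291 -0.11400463  1.76335011 -2.56568917]
[[ 621.5 -177.1]
 [ 630.9 -263.9]
 [ 407.1 -274.4]
 [ 400.4 -190.4]] [ 514.96495681 -226.42546141]
((515.6698608398438, -227.12562561035156), (225.6792449951172, 87.20599365234375), 3.4410226345062256)
cell inner [[ 619. -190.]
 [ 626. -259.]
 [ 557. -264.]
 [ 550. -195.]]
```

>>> step_arm --plan '[[[0, 0, 0, -1.0, 100], [0, 0, 0, -1.0, 100], [0, 0, 0, -1.0, 100], [0, 0, 0, -1.0, 100], [0, 0, 0, -1.0, 100], [0, 0, 0, -1.0, 100], [0, 0, 0, -1.0, 100], [0, 0, 0, -1.0, 100]]]'

```text
time: 7.02
tool_pos: [0.3714, -0.0488, 0.2287]
ee_rot: [-3.08, -0.094, 2.928]
wrist_force: [-0.3, 0.2, 0.0]
width: 0.0939
```

>>> step_arm --plan '[[[50, 250, 0, -1.0, 100], [50, 250, 0, -1.0, 100], [50, 250, 0, -1.0, 100], [50, 250, 0, -1.0, 100], [50, 250, 0, -1.0, 100], [50, 250, 0, -1.0, 100], [50, 250, 0, -1.0, 100], [50, 250, 0, -1.0, 100]]]'

```text
time: 7.68
tool_pos: [0.422, 0.2062, 0.2279]
ee_rot: [-3.08, -0.096, 2.045]
wrist_force: [-0.7, -0.4, -0.3]
width: 0.0941
```

>>> step_arm --plan '[[[0, 0, 0, 0, 100], [0, 0, 0, 0, 100], [0, 0, 0, 0, 100]]]'

```text
time: 7.93
tool_pos: [0.4215, 0.2009, 0.2288]
ee_rot: [-3.08, -0.093, 2.048]
wrist_force: [-0.9, -0.2, -0.3]
width: 0.0939
```

The q6 limit left the tool tilted by about 6°, and the moves keep that tilt. I'll cancel it by turning the tilt inward and pushing slightly past the outer reach.

>>> step_arm --plan '[[[135, 64, 20, 0.96, 100], [135, 64, 20, 0.96, 100], [135, 64, 20, 0.96, 100], [135, 64, 20, 0.96, 100], [135, 64, 20, 0.96, 100], [135, 64, 20, 0.96, 100], [135, 64, 20, 0.96, 100], [135, 64, 20, 0.96, 100]]]'

```text
time: 8.6
tool_pos: [0.5569, 0.2647, 0.2486]
ee_rot: [-3.08, -0.094, 3.013]
wrist_force: [-0.3, -0.6, 0.8]
width: 0.0938
```

>>> step_arm --plan '[[[155, 74, 0, 0, 100], [155, 74, 0, 0, 100], [155, 74, 0, 0, 100], [155, 74, 0, 0, 100], [155, 74, 0, 0, 100], [155, 74, 0, 0, 100]]]'

```text
time: 9.1
tool_pos: [0.7082, 0.3363, 0.2341]
ee_rot: [-3.073, -0.107, 3.006]
wrist_force: [0.9, 0.3, -1.9]
width: 0.0938
```

>>> step_arm --plan '[[[27, 13, 0, 0, 100], [27, 13, 0, 0, 100], [27, 13, 0, 0, 100], [27, 13, 0, 0, 100]]]'

```text
time: 9.43
tool_pos: [0.7176, 0.3423, 0.2397]
ee_rot: [-3.093, -0.073, 3.008]
wrist_force: [-0.8, 0.4, -0.6]
width: 0.094
```

Run:
```python
from h import *
o=robot.get_obs();print(o['time'],o['tool_pos'],o['ee_rot'],o['joint_positions'],Rm(o['ee_rot'])[:,2])
```

```text
9.4333 [0.71758353 0.34231449 0.23974171] [-3.09294568 -0.07309455  3.00802017] [ 0.37686195  0.83204521  0.27380823 -0.00797959  2.1232413  -1.06603105] [-0.07876937 -0.03848039 -0.99614991]
```

>>> step_arm --plan '[[[35, 17, 0, 0, 100], [35, 17, 0, 0, 100], [35, 17, 0, 0, 100], [35, 17, 0, 0, 100]]]'

```text
time: 9.77
tool_pos: [0.7299, 0.3492, 0.2257]
ee_rot: [-3.104, -0.056, 3.009]
wrist_force: [1.1, -0.2, 0.5]
width: 0.0941
```

>>> step_arm --plan '[[[35, 17, 0, 0, 100], [35, 17, 0, 0, 100], [35, 17, 0, 0, 100], [35, 17, 0, 0, 100]]]'

```text
time: 10.1
tool_pos: [0.7424, 0.3555, 0.2126]
ee_rot: [-3.116, -0.038, 3.01]
wrist_force: [0.3, -0.1, 0.1]
width: 0.0943
```

>>> step_arm --plan '[[[35, 17, 0, 0, 100], [35, 17, 0, 0, 100], [35, 17, 0, 0, 100], [35, 17, 0, 0, 100]]]'

```text
time: 10.43
tool_pos: [0.7548, 0.3617, 0.2005]
ee_rot: [-3.129, -0.018, 3.01]
wrist_force: [0.4, -1.2, 0.5]
width: 0.094
```

>>> step_arm --plan '[[[35, 17, 0, 0, 100], [35, 17, 0, 0, 100], [35, 17, 0, 0, 100], [35, 17, 0, 0, 100]]]'

```text
time: 10.77
tool_pos: [0.767, 0.3677, 0.1888]
ee_rot: [3.141, 0.001, 3.01]
wrist_force: [-0.3, -0.7, 0.3]
width: 0.094
```

>>> step_arm --plan '[[[0, 0, 0, 0, 100], [0, 0, 0, 0, 100]]]'

```text
time: 10.93
tool_pos: [0.7672, 0.3679, 0.189]
ee_rot: [3.141, 0.002, 3.01]
wrist_force: [-0.0, -0.6, -0.2]
width: 0.0938
```

>>> step_arm --plan '[[[-327, -65, 15, -1.37, 100], [-327, -65, 15, -1.37, 100], [-327, -65, 15, -1.37, 100], [-327, -65, 15, -1.37, 100], [-327, -65, 15, -1.37, 100], [-327, -65, 15, -1.37, 100], [-327, -65, 15, -1.37, 100], [-327, -65, 15, -1.37, 100]]]'

```text
time: 11.6
tool_pos: [0.4552, 0.3058, 0.2035]
ee_rot: [3.139, 0.001, 2.05]
wrist_force: [-1.1, 0.1, 0.5]
width: 0.0944
```

>>> step_arm --plan '[[[0, 0, 0, -0.37, 100], [0, 0, 0, -0.37, 100], [0, 0, 0, -0.37, 100], [0, 0, 0, -0.37, 100], [0, 0, 0, -0.37, 100]]]'

```text
time: 12.02
tool_pos: [0.4572, 0.3064, 0.2033]
ee_rot: [3.139, 0.0, 1.689]
wrist_force: [-0.6, 0.5, -0.2]
width: 0.0941
```

Run:
```python
from h import *
o=robot.get_obs();print(o['time'],o['tool_pos'],o['ee_rot'],o['joint_positions'])
t=snap('top','t5.png');s=snap('scene','s5.png')
o=np.hstack([cv2.resize(t['frame'][200:360,190:350],(400,400)), cv2.resize(s['frame'][180:380,300:500],(400,400))])
cv2.imwrite('pics/c5.png',cv2.cvtColor(cv2.convertScaleAbs(o,alpha=1.4),cv2.COLOR_RGB2BGR))
```

```text
12.0167 [0.45723505 0.30640464 0.20331592] [3.13941781e+00 3.75805346e-04 1.68891376e+00] [ 4.88105921e-01  8.71870265e-02  1.37502771e+00 -1.14330905e-03
  1.67748606e+00  3.69865255e-01]
```

View pics/c5.png

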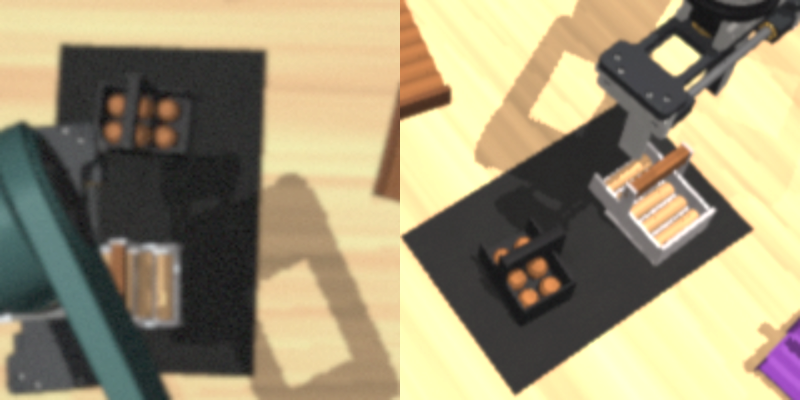

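Run:
```python
from h import *
t=snap('top');s=snap('scene')
print('scoop L,R edge', ray(t,[(214.5,314),(262.3,314)],.034)[:,1],'floor z',ray(t,[(214.5,314),(262.3,314)],.02)[:,1],'bar',ray(t,[(237.2,314)],.094)[:,1])
print('cup L,R', ray(t,[(227.5,246),(267,248)],.043)[:,1],ray(t,[(227.5,246),(267,248)],.018)[:,1],'bar',ray(t,[(243.3,244)],.096)[:,1])
im=cv2.imread('pics/s0.png') if 0 else cv2.imread('pics/scene0.png')
o=np.hstack([cv2.resize(im[240:315,385:460],(400,400),interpolation=2),cv2.resize(im[280:350,325:395],(400,400),interpolation=2)])
cv2.imwrite('pics/c6.png',cv2.convertScaleAbs(o,alpha=1.7,beta=25))
```

```text
scoop L,R edge [0.36546394 0.25641332] floor z [0.36843255 0.25804273] bar [0.30369575]
cup L,R [0.34329869 0.25163762] [0.34815202 0.25446487] bar [0.29839572]
```

View pics/c6.png

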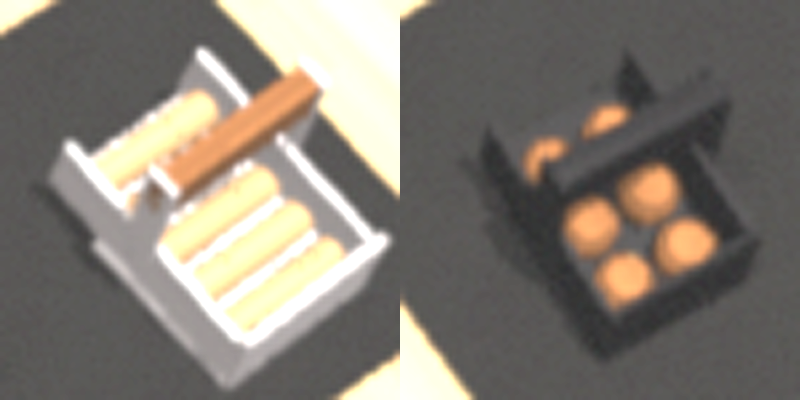

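The scoop's and cup's open fronts face upper-left (−y) and the closed backs face +y. Descending on the scoop bar with the jaws across its 78 mm length, so that it can pivot about its own y.

>>> step_arm --plan '[[[-17, -3, -40, -0.05, 100], [-17, -3, -80, -0.05, 100], [-17, -3, -80, -0.05, 100], [-17, -3, -80, -0.05, 100]]]'

```text
time: 12.55
tool_pos: [0.4377, 0.302, 0.1189]
ee_rot: [-3.135, 0.005, 1.637]
wrist_force: [0.2, 1.6, 0.7]
width: 0.0942
```

Run:
```python
from h import *
o=robot.get_obs();print(o['time'],o['tool_pos'],o['ee_rot'])
t=snap('top');s=snap('scene')
o=np.hstack([cv2.resize(t['frame'][270:350,200:300],(400,320)), cv2.resize(s['frame'][215:315,370:470],(400,400))[:320]])
cv2.imwrite('pics/c7.png',cv2.cvtColor(cv2.convertScaleAbs(o,alpha=1.4),cv2.COLOR_RGB2BGR))
```

```text
12.55 [0.43770143 0.301958   0.11894313] [-3.13451766  0.00454704  1.63665554]
```

View pics/c7.png

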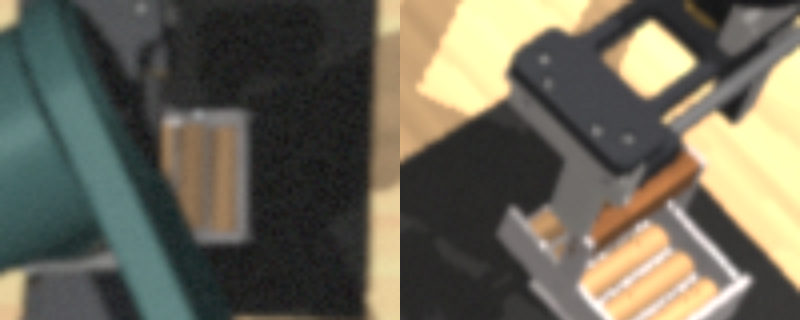

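>>> step_arm --plan '[[[1, 1, -15, 0, 100], [1, 1, -30, 0, 100], [1, 1, -36, 0, 100], [1, 1, -36, 0, 100]]]'

```text
time: 12.98
tool_pos: [0.4422, 0.3048, 0.0875]
ee_rot: [3.139, 0.0, 1.636]
wrist_force: [0.4, 0.1, 0.0]
width: 0.0942
```

>>> step_arm --plan '[[[0, 0, -10, 0, 100], [0, 0, -20, 0, 100], [0, 0, -24, 0, 100], [0, 0, -24, 0, 100]]]'

```text
time: 13.32
tool_pos: [0.4402, 0.3038, 0.0607]
ee_rot: [-3.14, 0.002, 1.636]
wrist_force: [-0.5, 0.4, 0.2]
width: 0.0942
```

>>> step_arm --plan '[[[0, 0, 0, 0, 75], [0, 0, 0, 0, 75], [0, 0, 0, 0, 70], [0, 0, 0, 0, 60], [0, 0, 0, 0, 50], [0, 0, 0, 0, 50], [0, 0, 0, 0, 50]]]'

```text
time: 13.9
tool_pos: [0.4408, 0.3042, 0.0624]
ee_rot: [-3.142, 0.001, 1.636]
wrist_force: [-2.6, -0.8, 2.5]
width: 0.0777
```

Gripped at 77.7 mm. Lifting and carrying it slowly to the tray.

>>> step_arm --plan '[[[0, 0, 4, 0, 50], [0, 0, 10, 0, 50], [0, 0, 20, 0, 50], [0, 0, 30, 0, 50], [0, 0, 40, 0, 50], [0, 0, 50, 0, 50], [0, 0, 56, 0, 50], [0, 0, 60, 0, 50]]]'

```text
time: 14.57
tool_pos: [0.4416, 0.3046, 0.1239]
ee_rot: [3.139, -0.0, 1.636]
wrist_force: [-1.0, 0.5, -3.2]
width: 0.0778
```

>>> step_arm --plan '[[[2, -4, 0, 0, 50], [6, -12, 0, -0.02, 50], [11, -22, 0, -0.05, 50], [16, -32, 0, -0.08, 50], [21, -42, 0, -0.11, 50], [26, -52, 0, -0.14, 50], [31, -62, 0, -0.17, 50], [36, -72, 0, -0.2, 50]]]'

```text
time: 15.23
tool_pos: [0.4775, 0.2309, 0.1219]
ee_rot: [-3.142, 0.001, 1.432]
wrist_force: [-0.8, -0.4, -2.6]
width: 0.0781
```

>>> step_arm --plan '[[[5, -10, 0, -0.03, 50], [10, -20, 0, -0.06, 50], [15, -30, 0, -0.09, 50], [20, -40, 0, -0.09, 50], [25, -50, 0, -0.09, 50], [30, -60, 0, -0.09, 50], [35, -70, 0, -0.09, 50], [40, -80, 0, -0.09, 50]]]'

```text
time: 15.9
tool_pos: [0.5174, 0.1513, 0.122]
ee_rot: [3.141, 0.001, 1.346]
wrist_force: [-0.2, -0.0, -2.8]
width: 0.0778
```

>>> step_arm --plan '[[[5, -10, 0, 0, 50], [10, -20, 0, 0, 50], [15, -30, 0, 0, 50], [20, -39, 0, 0, 50], [24, -47, 0, 0, 50], [27, -53, 0, 0, 50], [29, -57, 0, 0, 50], [30, -59, 0, 0, 50]]]'

```text
time: 16.57
tool_pos: [0.5472, 0.0927, 0.122]
ee_rot: [3.141, 0.001, 1.345]
wrist_force: [-0.6, -0.0, -2.9]
width: 0.0779
```

>>> step_arm --plan '[[[7, -14, 0, 0, 50], [14, -28, 0, 0, 50], [20, -40, 0, 0, 50], [24, -50, 0, 0, 50], [27, -57, 0, 0, 50], [28, -60, 0, 0, 50], [28, -60, 0, 0, 50]]]'

```text
time: 17.15
tool_pos: [0.575, 0.0327, 0.122]
ee_rot: [-3.142, 0.001, 1.345]
wrist_force: [0.8, -0.5, -2.8]
width: 0.078
```

Run:
```python
from h import *
o=robot.get_obs();print(o['time'],o['tool_pos'],o['ee_rot'],o['wrist_force'],o['width'])
t=snap('top');s=snap('scene')
o=np.hstack([cv2.resize(t['frame'][205:325,320:440],(400,400)), cv2.resize(s['frame'][130:270,220:360],(400,400))])
cv2.imwrite('pics/c8.png',cv2.cvtColor(cv2.convertScaleAbs(o,alpha=1.4),cv2.COLOR_RGB2BGR))
```

```text
17.15 [0.57504087 0.03268305 0.12195449] [-3.14151109e+00  1.03566167e-03  1.34490817e+00] [ 0.79455042 -0.50067046 -2.84540975] 0.07796838019160532
```

View pics/c8.png

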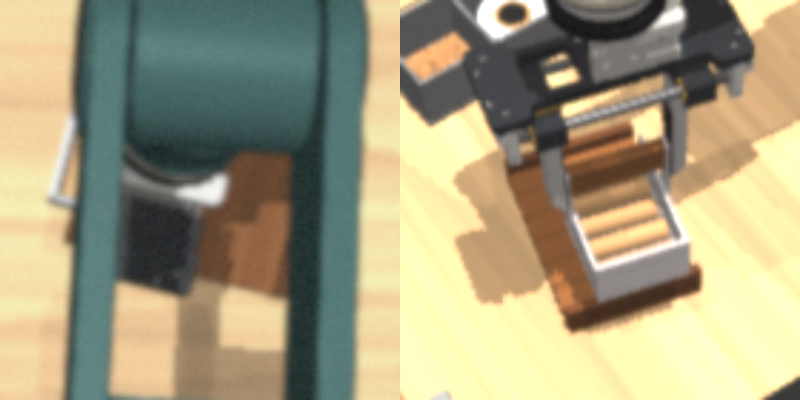

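>>> step_arm --plan '[[[0, 0, -6, 0, 50], [0, 0, -13, 0, 50], [0, 0, -20, 0, 50], [0, 0, -26, 0, 50], [0, 0, -29, 0, 50], [0, 0, -30, 0, 50], [0, 0, -30, 0, 50]]]'

```text
time: 17.83
tool_pos: [0.5746, 0.0333, 0.0914]
ee_rot: [-3.141, 0.001, 1.346]
wrist_force: [0.8, 0.4, -3.0]
width: 0.0777
```

>>> step_arm --plan '[[[0, 0, -1, 0, 50], [0, 0, -2, 0, 50], [0, 0, -3, 0, 50], [0, 0, -3, 0, 50]]]'

```text
time: 18.17
tool_pos: [0.575, 0.0332, 0.0891]
ee_rot: [3.141, 0.001, 1.346]
wrist_force: [0.6, -0.7, -3.2]
width: 0.0776
```

>>> step_arm --plan '[[[0, 0, -1, 0, 50], [0, 0, -2, 0, 50], [0, 0, -3, 0, 50], [0, 0, -3, 0, 50]]]'

```text
time: 18.5
tool_pos: [0.5752, 0.0331, 0.0884]
ee_rot: [3.14, 0.001, 1.346]
wrist_force: [-2.8, -0.6, 5.7]
width: 0.0775
```

Run:
```python
from h import *
o=robot.get_obs();print(o['time'],o['tool_pos'],o['wrist_force'],o['wrist_torque'])
s=snap('scene','s9.png')
cv2.imwrite('pics/c9.png',cv2.cvtColor(cv2.convertScaleAbs(cv2.resize(s['frame'][130:270,220:360],(560,560),interpolation=2),alpha=1.4),cv2.COLOR_RGB2BGR))
```

```text
18.5 [0.57516806 0.03310376 0.08836352] [-2.79083541 -0.61731722  5.67879756] [0.00292235 1.00215599 0.09744475]
```

View pics/c9.png

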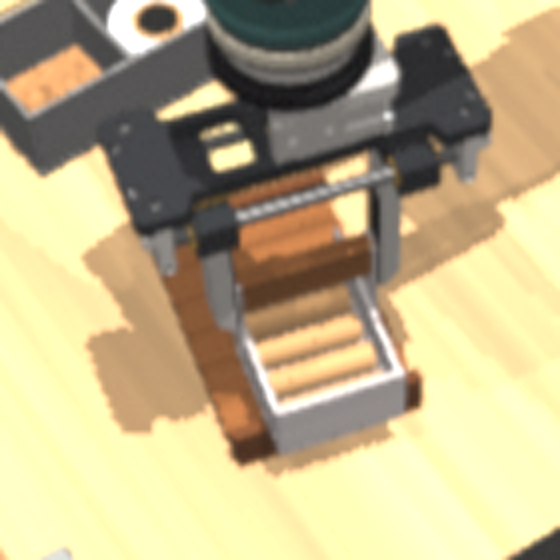

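The scoop's back underside rests on the tray's near end wall (about 9 N). I'll move the bar forward a little and lower in small steps to tilt.

>>> step_arm --plan '[[[-1, -3, 1, 0, 50], [-1, -6, 1, 0, 50], [-2, -9, 1, 0, 50], [-2, -9, 0, 0, 50], [-2, -9, -1, 0, 50], [-2, -9, -2, 0, 50], [-2, -9, -2, 0, 50]]]'

```text
time: 19.13
tool_pos: [0.5737, 0.0225, 0.0868]
ee_rot: [3.138, 0.004, 1.345]
wrist_force: [-3.1, -2.2, 9.8]
width: 0.0778
```

>>> step_arm --plan '[[[0, 0, -1, 0, 50], [0, 0, -2, 0, 50], [0, 0, -2, 0, 50]]]'

```text
time: 19.38
tool_pos: [0.5736, 0.0215, 0.0858]
ee_rot: [3.138, 0.005, 1.345]
wrist_force: [-5.7, -4.6, 12.3]
width: 0.0778
```

```bash
cat >> h.py <<'E'
def dowels(s,box):
    "bright wood-coloured blobs inside the tray, tray frame mm"
    im=s['frame'];hsv=cv2.cvtColor(im,cv2.COLOR_RGB2HSV)
    x0,y0,x1,y1=box;q=np.zeros(im.shape[:2],np.uint8)
    v=hsv[...,2]>135
    q[y0:y1,x0:x1]=v[y0:y1,x0:x1];return q
E
python3 - <<'E'
from h import *
o=robot.get_obs();print(o['time'],o['tool_pos'],o['wrist_force'],o['wrist_torque'])
s=snap('scene','s10.png');print(np.abs(s['frame'].astype(int)-cv2.imread('pics/s9.png')[...,::-1]).mean())
# back wall brightest pixels of scoop
im=s['frame'];
# project scoop points for theta hypotheses: back top wall corners, compare
E
```

```text
19.3833 [0.57358666 0.02146337 0.08575482] [-5.65056302 -4.57909568 12.26262603] [-0.54685866  1.21601184  0.01451553]
2.03859375
```

```bash
cat >> h.py <<'E'
EX=np.array([.223,.975,0]);T0=np.array([567,-7,0.])
def flow(f0,f1,pts):
    a=cv2.cvtColor(cv2.imread('pics/'+f0),cv2.COLOR_BGR2GRAY);b=cv2.cvtColor(cv2.imread('pics/'+f1),cv2.COLOR_BGR2GRAY)
    p,st,e=cv2.calcOpticalFlowPyrLK(a,b,np.float32(pts).reshape(-1,1,2),None,winSize=(15,15),maxLevel=2)
    return p.reshape(-1,2)
def scoop_pts(tcp,th,pts):
    "pts (x,y,z) mm in scoop frame -> world m; pours to -EX"
    c,s=np.cos(th),np.sin(th);ey=np.array([-.975,.223,0]);bar=np.array(tcp)*1000+[0,0,19]
    return np.array([bar+EX*(x*c-z*s)+ey*y+np.array([0,0,1.])*(z*c+x*s) for x,y,z in pts])/1000
E
python3 - <<'E'
from h import *
pts=[(220+275/4,130+412/4),(220+400/4,130+372/4),(220+245/4,130+295/4),(220+368/4,130+262/4),(220+250/4,130+235/4)]
p=flow('s9.png','s10.png',pts);print((p-pts).round(1))
s=snap('scene')
P=[(56,-36,-35),(56,36,-35),(0,-39,12),(0,39,12)]
a=proj(s,scoop_pts([.5752,.0331,.0884],0,P));print('p0',a.round(1))
for d in(0,3,5,8): print(d,(proj(s,scoop_pts([.5736,.0215,.0858],np.radians(d),P))-a).round(1))
E
```

```text
[[-1.7 -3.3]
 [-1.4 -2.8]
 [-2.2 -2.8]
 [-2.3 -3.6]
 [-1.9 -3.3]]
p0 [[288.8 233.1]
 [321.  222.6]
 [277.3 199.8]
 [312.7 188.8]]
0 [[-2.3 -3.6]
 [-2.5 -3.5]
 [-2.2 -3.4]
 [-2.4 -3.2]]
3 [[-2.1 -3.7]
 [-2.2 -3.6]
 [-2.3 -3.6]
 [-2.6 -3.5]]
5 [[-1.9 -3.8]
 [-2.  -3.7]
 [-2.4 -3.7]
 [-2.6 -3.6]]
8 [[-1.8 -4.1]
 [-1.7 -4. ]
 [-2.5 -3.9]
 [-2.7 -3.8]]
```

>>> step_arm --plan '[[[0, 0, -1, 0, 50], [0, 0, -2, 0, 50], [0, 0, -2, 0, 50], [0, 0, -2, 0, 50]]]'

```text
time: 19.82
tool_pos: [0.5735, 0.0205, 0.0844]
ee_rot: [3.137, 0.007, 1.345]
wrist_force: [-5.9, -5.8, 16.7]
width: 0.0782
```

>>> step_arm --plan '[[[0, 0, -1, 0, 50], [0, 0, -2, 0, 50], [0, 0, -2, 0, 50], [0, 0, -2, 0, 50]]]'

```text
time: 20.15
tool_pos: [0.5734, 0.0198, 0.0829]
ee_rot: [3.137, 0.008, 1.344]
wrist_force: [-5.6, -7.3, 18.0]
width: 0.0782
```

Run:
```python
from h import *
o=robot.get_obs();print(o['time'],o['tool_pos'],o['wrist_force'],o['wrist_torque'])
s=snap('scene','s11.png')
pts=[(220+275/4,130+412/4),(220+400/4,130+372/4),(220+245/4,130+295/4),(220+368/4,130+262/4),(220+250/4,130+235/4)]
p=flow('s9.png','s11.png',pts);print((p-pts).round(1))
P=[(56,-36,-35),(56,36,-35),(0,-39,12),(0,39,12)]
a=proj(s,scoop_pts([.5752,.0331,.0884],0,P))
for d in(0,5,10): print(d,(proj(s,scoop_pts(o['tool_pos'],np.radians(d),P))-a).round(1))
```

```text
20.15 [0.57344363 0.01982902 0.08288949] [-5.58788591 -7.33295321 17.96504486] [-1.13975679  1.67931732  0.10831918]
[[-1.9 -3.7]
 [-0.6 -0.7]
 [-2.6 -3.1]
 [-2.6 -4.1]
 [-1.9 -3.1]]
0 [[-2.6 -3.4]
 [-2.9 -3.3]
 [-2.5 -3.1]
 [-2.8 -2.9]]
5 [[-2.2 -3.6]
 [-2.4 -3.5]
 [-2.6 -3.5]
 [-3.  -3.3]]
10 [[-2.  -4.1]
 [-1.9 -4.1]
 [-2.8 -3.8]
 [-3.2 -3.6]]
```

Run:
```python
from h import *
s=snap('scene')
P=ray(s,[(402.8,285.9),(427.2,312.2)],.004)*1000
print(P.round(1)); bar=np.array([440.5,303.3,82]);ex=np.array([np.cos(np.radians(93.75)),np.sin(np.radians(93.75)),0]);ey=np.array([-ex[1],ex[0],0])
for p in P: print('scoop frame',((p-bar)@ex).round(1),((p-bar)@ey).round(1))
q=ray(s,[(394.4,273.8)],.018)[0]*1000;print('lip corner',(q-bar)@ex,(q-bar)@ey)
```

```text
[[473.9 286.6   4. ]
 [470.6 360.4   4. ]]
scoop frame -18.8 -32.3
scoop frame 55.0 -33.8
lip corner -46.58699249420034 -33.25320876521992
```

>>> step_arm --plan '[[[0, 0, 5, 0, 50], [0, 0, 10, 0, 50], [0, 0, 18, 0, 50], [0, 0, 25, 0, 50], [0, 0, 30, 0, 50], [0, 0, 30, 0, 50]]]'

```text
time: 20.75
tool_pos: [0.5737, 0.0243, 0.1092]
ee_rot: [3.139, 0.001, 1.346]
wrist_force: [0.7, -0.0, -3.1]
width: 0.0775
```

Base front edge confirmed at x ≈ −19, and there's a notch under the overhanging lip. Better fulcrum: from outside the tray, hook that notch on the end wall and push the bar forward. Retreating to do so.

>>> step_arm --plan '[[[1, 4, 0, 0, 50], [3, 12, 0, 0, 50], [5, 22, 0, 0, 50], [7, 32, 0, 0, 50], [10, 42, 0, 0, 50], [12, 52, 0, 0, 50], [14, 60, 0, 0, 50], [15, 65, 0, 0, 50]]]'

```text
time: 21.42
tool_pos: [0.5882, 0.0909, 0.1079]
ee_rot: [3.141, 0.001, 1.347]
wrist_force: [0.6, 1.0, -2.5]
width: 0.0778
```

>>> step_arm --plan '[[[1, 2, -4, 0, 50], [1, 2, -10, 0, 50], [1, 2, -16, 0, 50], [1, 2, -22, 0, 50], [1, 2, -24, 0, 50], [1, 2, -24, 0, 50], [1, 2, -24, 0, 50]]]'

```text
time: 22.0
tool_pos: [0.5888, 0.0909, 0.0837]
ee_rot: [-3.141, 0.001, 1.345]
wrist_force: [-0.0, 0.1, -2.8]
width: 0.0777
```

Run:
```python
from h import *
o=robot.get_obs();print(o['time'],o['tool_pos'],o['wrist_force'],o['wrist_torque'],'bar tray x',(o['tool_pos']*1000-T0)@EX)
t=snap('top','t12.png');s=snap('scene','s12.png')
o=np.hstack([cv2.resize(t['frame'][205:325,310:430],(400,400)), cv2.resize(s['frame'][140:280,220:360],(400,400))])
cv2.imwrite('pics/c12.png',cv2.cvtColor(cv2.convertScaleAbs(o,alpha=1.4),cv2.COLOR_RGB2BGR))
```

```text
22.0 [0.5887623  0.09086998 0.08368647] [-0.03910258  0.08649917 -2.78283128] [-0.17167327  0.13176615  0.04073778] bar tray x 100.27622281427463
```

View pics/c12.png

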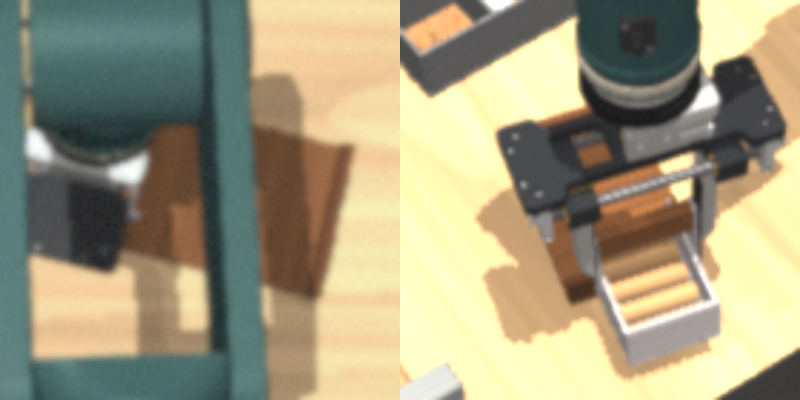

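Nothing has spilled. The scoop stands just outside the near end wall (crop (640,290)); the free grooves show in the top view. Pushing forward in small steps now.

>>> step_arm --plan '[[[0, -2, 0, 0, 50], [-1, -4, 0, 0, 50], [-1, -6, 0, 0, 50], [-2, -8, 0, 0, 50], [-2, -8, 0, 0, 50]]]'

```text
time: 22.52
tool_pos: [0.5874, 0.0834, 0.0844]
ee_rot: [3.14, -0.0, 1.345]
wrist_force: [0.9, 1.3, -2.7]
width: 0.0777
```

>>> step_arm --plan '[[[0, -1, 0, 0, 50], [0, -2, 0, 0, 50], [-1, -3, 0, 0, 50], [-1, -4, 0, 0, 50], [-1, -4, 0, 0, 50]]]'

```text
time: 22.93
tool_pos: [0.5867, 0.0813, 0.0847]
ee_rot: [3.14, -0.004, 1.347]
wrist_force: [1.1, 5.5, -2.6]
width: 0.0776
```

>>> step_arm --plan '[[[0, -1, 0, 0, 50], [0, -2, 0, 0, 50], [-1, -3, 0, 0, 50], [-1, -4, 0, 0, 50], [-1, -4, 0, 0, 50]]]'

```text
time: 23.35
tool_pos: [0.5859, 0.0777, 0.0851]
ee_rot: [3.14, -0.004, 1.347]
wrist_force: [1.0, 6.0, -1.4]
width: 0.0779
```

```bash
cat >> h.py <<'E'
def traydiff(ref,new):
    "changed/brighter wood-coloured area over the tray in the top view"
    a=cv2.imread('pics/'+ref).astype(int);b=cv2.imread('pics/'+new).astype(int)
    d=((b[...,2]-a[...,2]>30)).astype(np.uint8);d[:225]=0;d[300:]=0;d[:,:340]=0;d[:,420:]=0
    return [(c.mean((0,1)).round(),cv2.contourArea(c)) for c in cv2.findContours(d,0,1)[0] if cv2.contourArea(c)>15]
E
python3 - <<'E'
from h import *
o=robot.get_obs();print(o['time'],o['tool_pos'],o['wrist_force'],o['wrist_torque'],'bar tray x',(o['tool_pos']*1000-T0)@EX)
t=snap('top','t13.png');s=snap('scene','s13.png');print(traydiff('t12.png','t13.png'))
E
```

```text
23.35 [0.58585894 0.07766772 0.08510536] [ 0.98039715  5.95555323 -1.36222157] [ 1.43151189 -0.20323405  0.07237068] bar tray x 86.7565729503785
[(array([353., 294.]), 44.0), (array([357., 258.]), 55.0), (array([374., 273.]), 313.5)]
```

```bash
cat >> h.py <<'E'
EY=np.array([-.975,.223,0])
def traymask(s,xmax=70):
    "bright wood pixels in tray frame (z=.02): blobs -> centre, size, angle (mm, deg)"
    im=s['frame'].astype(int);r,g,b=im[...,0],im[...,1],im[...,2]
    h,w=r.shape;U,V=np.meshgrid(np.arange(w),np.arange(h));P=ray(s,np.c_[U.ravel(),V.ravel()],.022)*1000-T0
    X=(P@EX).reshape(h,w);Y=(P@EY).reshape(h,w)
    ins=(abs(X)<xmax)&(abs(Y)<52)
    hh=cv2.cvtColor(s['frame'],cv2.COLOR_RGB2HSV)
    m=(ins&(hh[...,2]>115)&(hh[...,1]>70)).astype(np.uint8)
    n,l,st,c=cv2.connectedComponentsWithStats(m)
    out=[]
    for i in range(1,n):
        if st[i,4]<20: continue
        k=l==i;pp=np.c_[X[k],Y[k]].astype(np.float32);q=cv2.minAreaRect(pp);out.append((np.round(q[0]),np.round(q[1]),round(q[2]),int(st[i,4])))
    return out
E
python3 - <<'E'
from h import *
for n in ('top','scene'):
    s=snap(n);print(traymask(s))
    im=s['frame'];print(im[265,390],im[275,400])
E
```

```text
[]
[61 86 84] [75 52 37]
[(array([-21.,  24.]), array([12., 55.]), 1, 89), (array([ 7., 24.]), array([55., 20.]), 90, 152), (array([63.,  7.]), array([15., 60.]), 1, 140)]
[43 43 41] [44 43 42]
```

>>> step_arm --plan '[[[0, -1, 0, 0, 50], [0, -1, 0, 0, 50], [0, -2, 0, 0, 50], [0, -2, 0, 0, 50], [0, -2, 0, 0, 50], [0, -2, 0, 0, 50]]]'

```text
time: 24.05
tool_pos: [0.5855, 0.0759, 0.0852]
ee_rot: [3.141, -0.004, 1.347]
wrist_force: [0.7, 6.5, 0.0]
width: 0.0778
```

Run:
```python
from h import *
o=robot.get_obs();print(o['time'],o['tool_pos'],o['wrist_force'],'bar tray x',(o['tool_pos']*1000-T0)@EX)
for n in ('top','scene'): print(traymask(snap(n)))
```

```text
24.05 [0.58551908 0.07588404 0.08519148] [0.7483804  6.51619256 0.0206472 ] bar tray x 84.94169491804384
[]
[(array([-24.,  25.]), array([54., 11.]), 90, 93), (array([ 4., 24.]), array([21., 55.]), 0, 159), (array([63.,  7.]), array([60., 15.]), 89, 150)]
```

>>> step_arm --plan '[[[0, -1, 0, 0, 50], [0, -1, 0, 0, 50], [0, -2, 0, 0, 50], [0, -2, 0, 0, 50], [0, -2, 0, 0, 50], [0, -2, 0, 0, 50]]]'

```text
time: 24.65
tool_pos: [0.5852, 0.0739, 0.0852]
ee_rot: [3.141, -0.004, 1.347]
wrist_force: [-0.6, 6.3, 0.3]
width: 0.0779
```

```bash
cat > chk.py <<'E'
from h import *
import sys
o=robot.get_obs();print(round(o['time'],1),o['tool_pos'].round(4),o['wrist_force'].round(1),'bar tray x',((o['tool_pos']*1000-T0)@EX).round(1),o['width'].round(4))
for n in ('top','scene'): print(traymask(snap(n,n[0]+sys.argv[1]+'.png')))
E
python3 chk.py 14
```

```text
Traceback (most recent call last):
  File "chk.py", line 3, in <module>
    o=robot.get_obs();print(round(o['time'],1),o['tool_pos'].round(4),o['wrist_force'].round(1),'bar tray x',((o['tool_pos']*1000-T0)@EX).round(1),o['width'].round(4))
                                                                                                                                                   ^^^^^^^^^^^^^^^^
AttributeError: 'float' object has no attribute 'round'
```

>>> step_arm --plan '[[[0, -1, 0, 0, 50], [0, -1, 0, 0, 50], [-1, -2, 0, 0, 50], [-1, -2, 0, 0, 50], [-1, -2, 0, 0, 50], [-1, -2, 0, 0, 50]]]'

```text
time: 25.15
tool_pos: [0.5847, 0.0717, 0.0852]
ee_rot: [3.14, -0.004, 1.347]
wrist_force: [1.1, 5.4, -1.4]
width: 0.0776
```

```bash
python3 chk.py 15
```

```text
Traceback (most recent call last):
  File "chk.py", line 3, in <module>
    o=robot.get_obs();print(round(o['time'],1),o['tool_pos'].round(4),o['wrist_force'].round(1),'bar tray x',((o['tool_pos']*1000-T0)@EX).round(1),o['width'].round(4))
                                                                                                                                                   ^^^^^^^^^^^^^^^^
AttributeError: 'float' object has no attribute 'round'
```

```bash
sed -i "s/,o\['width'\].round(4)/,o['width']/" chk.py; python3 chk.py 15
```

```text
25.1 [0.5847 0.0717 0.0852] [ 1.1  5.4 -1.4] bar tray x 80.7 0.07763403613153706
[]
[(array([-30.,  24.]), array([11., 56.]), 1, 93), (array([-0., 23.]), array([58., 23.]), 90, 174), (array([63.,  7.]), array([15., 60.]), 1, 157)]
```

>>> step_arm --plan '[[[0, -1, 0, 0, 50], [0, -1, 0, 0, 50], [-1, -2, 0, 0, 50], [-1, -2, 0, 0, 50], [-1, -2, 0, 0, 50], [-1, -2, 0, 0, 50]]]'

```text
time: 25.75
tool_pos: [0.5841, 0.0696, 0.0852]
ee_rot: [3.139, -0.004, 1.347]
wrist_force: [2.3, 5.5, -0.9]
width: 0.0779
```

```bash
python3 chk.py 16
```

```text
25.8 [0.5841 0.0696 0.0852] [ 2.3  5.5 -0.9] bar tray x 78.5 0.07794960138975962
[]
[(array([-33.,  24.]), array([12., 56.]), 0, 100), (array([-3., 24.]), array([24., 57.]), 1, 181), (array([56.,  7.]), array([60., 17.]), 89, 173)]
```

>>> step_arm --plan '[[[0, -1, 0, 0, 50], [0, -1, 0, 0, 50], [0, -2, 0, 0, 50], [0, -2, 0, 0, 50], [0, -2, 0, 0, 50], [0, -2, 0, 0, 50]]]'

```text
time: 26.35
tool_pos: [0.5838, 0.0677, 0.0852]
ee_rot: [3.14, -0.004, 1.347]
wrist_force: [0.3, 5.7, -0.4]
width: 0.078
```

```bash
python3 chk.py 17
```

```text
26.4 [0.5838 0.0677 0.0852] [ 0.3  5.7 -0.4] bar tray x 76.5 0.07795078975897486
[]
[(array([-35.,  24.]), array([55., 12.]), 89, 100), (array([-5., 23.]), array([25., 58.]), 1, 195)]
```

>>> step_arm --plan '[[[0, -1, 0, 0, 50], [0, -1, 0, 0, 50], [-1, -2, 0, 0, 50], [-1, -2, 0, 0, 50], [-1, -2, 0, 0, 50], [-1, -2, 0, 0, 50]]]'

```text
time: 26.95
tool_pos: [0.5832, 0.0655, 0.0852]
ee_rot: [3.139, -0.004, 1.347]
wrist_force: [2.4, 5.2, -0.9]
width: 0.0777
```

```bash
python3 chk.py 18;  python3 - <<'E'
from h import *
t=cv2.imread('pics/t18.png');s=cv2.imread('pics/s18.png')
o=np.hstack([cv2.resize(t[205:325,310:430],(400,400)), cv2.resize(s[130:270,220:360],(400,400))])
cv2.imwrite('pics/c18.png',cv2.convertScaleAbs(o,alpha=1.5))
E
```

```text
26.9 [0.5832 0.0655 0.0852] [ 2.4  5.2 -0.9] bar tray x 74.3 0.07768061250188336
[]
[(array([-37.,  24.]), array([56., 12.]), 89, 98), (array([-7., 23.]), array([24., 58.]), 0, 195), (array([62.,  7.]), array([16., 61.]), 1, 163)]
```

View pics/c18.png

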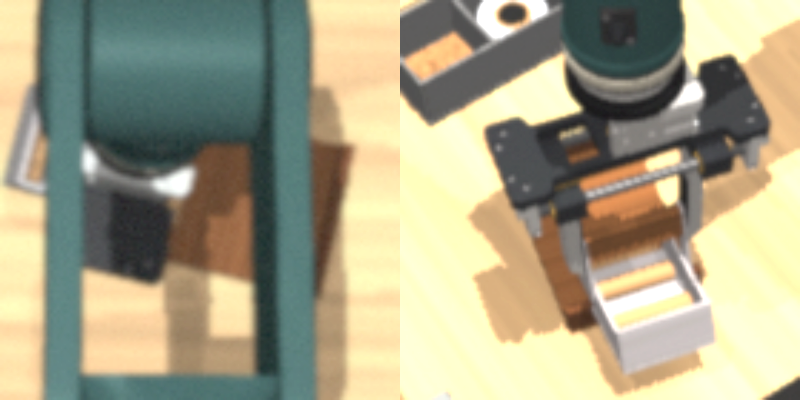

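>>> step_arm --plan '[[[0, -1, 0, 0, 50], [0, -1, 0, 0, 50], [0, -2, 0, 0, 50], [0, -2, 0, 0, 50], [0, -2, 0, 0, 50], [0, -2, 0, 0, 50]]]'

```text
time: 27.55
tool_pos: [0.5828, 0.0636, 0.0851]
ee_rot: [3.14, -0.004, 1.347]
wrist_force: [1.2, 5.6, -0.9]
width: 0.0777
```

```bash
python3 chk.py 19
```

```text
27.6 [0.5828 0.0636 0.0851] [ 1.2  5.6 -0.9] bar tray x 72.3 0.07765463736371589
[]
[(array([-40.,  24.]), array([12., 56.]), 0, 99), (array([-9., 23.]), array([57., 25.]), 90, 197), (array([41.,  5.]), array([11., 58.]), 1, 99)]
```

>>> step_arm --plan '[[[0, -1, 0, 0, 50], [0, -1, 0, 0, 50], [-1, -2, 0, 0, 50], [-1, -2, 0, 0, 50], [-1, -2, 0, 0, 50], [-1, -2, 0, 0, 50]]]'

```text
time: 28.15
tool_pos: [0.5822, 0.0614, 0.085]
ee_rot: [3.139, -0.004, 1.347]
wrist_force: [2.5, 6.1, -1.8]
width: 0.0778
```

```bash
python3 chk.py 20
```

```text
28.1 [0.5822 0.0614 0.085 ] [ 2.5  6.1 -1.8] bar tray x 70.1 0.07783027647246427
[]
[(array([-42.,  24.]), array([55., 12.]), 89, 95), (array([-12.,  23.]), array([58., 24.]), 90, 199), (array([49.,  7.]), array([30., 60.]), 1, 293)]
```

>>> step_arm --plan '[[[0, -1, 0, 0, 50], [0, -1, 0, 0, 50], [0, -2, 0, 0, 50], [0, -2, 0, 0, 50], [0, -2, 0, 0, 50], [0, -2, 0, 0, 50]]]'

```text
time: 28.75
tool_pos: [0.5818, 0.0595, 0.0849]
ee_rot: [3.14, -0.004, 1.347]
wrist_force: [2.5, 5.2, -1.9]
width: 0.0778
```

```bash
python3 chk.py 21
python3 - <<'E'
from h import *
for f in (18,19,20,21):
    im=cv2.imread(f'pics/t{f}.png')[225:310,310:430].astype(int); 
    b=((im[...,2]>120)&(im[...,2]-im[...,0]>40)); print(f,b.sum())
E
```

```text
28.8 [0.5818 0.0595 0.0849] [ 2.5  5.2 -1.9] bar tray x 68.1 0.07783669515128336
[]
[(array([-44.,  23.]), array([56., 11.]), 89, 89), (array([-13.,  23.]), array([58., 25.]), 89, 194), (array([49.,  7.]), array([31., 61.]), 1, 300)]
18 3304
19 3321
20 3313
21 3343
```

Run:
```python
from h import *
s=snap('scene','s21.png')
for d in (10,15,20,25): 
    p=proj(s,scoop_pts([.5832,.0655,.0852],np.radians(d),[(55,-36,-33),(55,36,-33),(55,-36,-78),(55,36,-78)]));print(d,((p-[220,130])*400/140+[400,0]).round(0).tolist())
im=cv2.imread('pics/s21.png');t=cv2.imread('pics/t21.png')
o=np.hstack([cv2.resize(t[215:315,310:410],(400,400),interpolation=2), cv2.resize(im[160:260,260:360],(400,400),interpolation=2)])
cv2.imwrite('pics/c21.png',cv2.convertScaleAbs(o,alpha=1.5))
```

```text
10 [[613.0, 330.0], [707.0, 299.0], [619.0, 369.0], [710.0, 338.0]]
15 [[613.0, 328.0], [708.0, 297.0], [621.0, 371.0], [713.0, 340.0]]
20 [[614.0, 325.0], [709.0, 294.0], [623.0, 372.0], [715.0, 341.0]]
25 [[614.0, 322.0], [710.0, 291.0], [625.0, 373.0], [718.0, 341.0]]
```

View pics/c21.png

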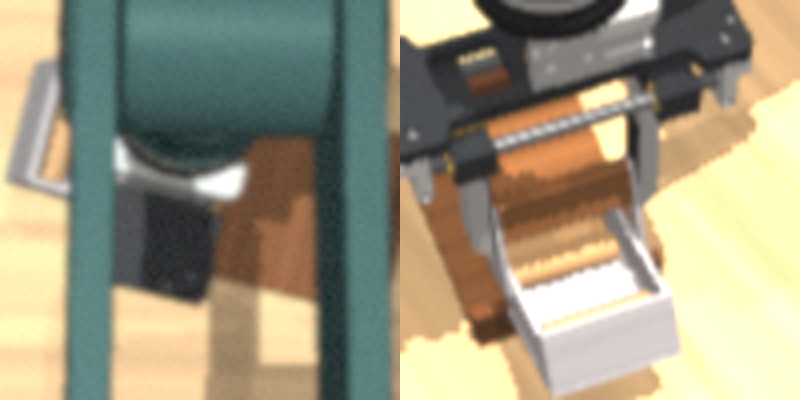

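The scoop is tilted about 25°. One dowel is still at its back (crop (600,310)) and one at (580,255); the visible part of the tray is empty. Tilting further.

>>> step_arm --plan '[[[0, -1, 0, 0, 50], [0, -1, 0, 0, 50], [-1, -2, 0, 0, 50], [-1, -2, 0, 0, 50], [-1, -2, 0, 0, 50], [-1, -2, 0, 0, 50]]]'

```text
time: 29.4
tool_pos: [0.5812, 0.0573, 0.0848]
ee_rot: [3.139, -0.003, 1.347]
wrist_force: [1.4, 5.2, -2.4]
width: 0.0777
```

```bash
python3 chk.py 22
```

```text
29.4 [0.5812 0.0573 0.0848] [ 1.4  5.2 -2.4] bar tray x 65.9 0.07774556089590068
[]
[(array([-47.,  24.]), array([11., 54.]), 0, 93), (array([-16.,  24.]), array([56., 27.]), 89, 201), (array([50.,  8.]), array([39., 65.]), 1, 392)]
```

>>> step_arm --plan '[[[0, -1, 0, 0, 50], [0, -1, 0, 0, 50], [0, -2, 0, 0, 50], [0, -2, 0, 0, 50], [0, -2, 0, 0, 50], [0, -2, 0, 0, 50]]]'

```text
time: 30.0
tool_pos: [0.5808, 0.0554, 0.0846]
ee_rot: [3.14, -0.003, 1.347]
wrist_force: [2.0, 5.0, -4.1]
width: 0.0777
```

```bash
python3 chk.py 23
```

```text
30.0 [0.5808 0.0554 0.0846] [ 2.   5.  -4.1] bar tray x 63.9 0.07773297548615665
[]
[(array([-50.,  24.]), array([54., 12.]), 90, 94), (array([-18.,  23.]), array([57., 28.]), 89, 216), (array([49.,  9.]), array([65., 41.]), 90, 411)]
```

>>> step_arm --plan '[[[0, -1, 0, 0, 50], [0, -1, 0, 0, 50], [-1, -2, 0, 0, 50], [-1, -2, 0, 0, 50], [-1, -2, 0, 0, 50], [-1, -2, 0, 0, 50]]]'

```text
time: 30.6
tool_pos: [0.5802, 0.0533, 0.0844]
ee_rot: [3.139, -0.003, 1.347]
wrist_force: [3.1, 5.4, -4.2]
width: 0.0779
```

```bash
python3 chk.py 24
```

```text
30.6 [0.5802 0.0533 0.0844] [ 3.1  5.4 -4.2] bar tray x 61.7 0.07792692762981918
[]
[(array([-52.,  24.]), array([54., 12.]), 90, 89), (array([-20.,  24.]), array([57., 29.]), 89, 221), (array([49.,  8.]), array([43., 65.]), 1, 425)]
```

```bash
cat >> h.py <<'E'
def gr(s,xmax=68,z=.022,lo=.70,vmin=60):
    im=s['frame'].astype(float);r,g,b=im[...,0],im[...,1],im[...,2]
    h,w=r.shape;U,V=np.meshgrid(np.arange(w),np.arange(h));P=ray(s,np.c_[U.ravel(),V.ravel()],z)*1000-T0
    X=(P@EX).reshape(h,w);Y=(P@EY).reshape(h,w)
    m=((abs(X)<xmax)&(abs(Y)<50)&(g/np.maximum(r,1)>lo)&(r-b>30)&(r>vmin)).astype(np.uint8)
    n,l,st,c=cv2.connectedComponentsWithStats(m);out=[]
    for i in range(1,n):
        if st[i,4]<15: continue
        k=l==i;q=cv2.minAreaRect(np.c_[X[k],Y[k]].astype(np.float32));out.append((np.round(q[0]).tolist(),np.round(q[1]).tolist(),round(q[2]),int(st[i,4]),im[k].mean(0).round().tolist(),c[i].round().tolist()))
    return out
E
python3 - <<'E'
from h import *
for n in('top','scene'):
    s=snap(n)
    for q in gr(s): print(n,q)
t=snap('top')['frame'];print('tray grid', [(x,t[265,x].tolist()) for x in range(345,412,6)],[(x,t[280,x].tolist()) for x in range(345,412,6)])
E
```

```text
top ([-13.0, -27.0], [22.0, 18.0], 33, 33, [72.0, 51.0, 36.0], [386.0, 254.0])
top ([3.0, -15.0], [7.0, 21.0], 13, 16, [71.0, 51.0, 36.0], [377.0, 257.0])
top ([-35.0, 15.0], [23.0, 67.0], 34, 56, [79.0, 57.0, 40.0], [389.0, 269.0])
top ([4.0, 7.0], [9.0, 12.0], 14, 17, [72.0, 52.0, 37.0], [375.0, 266.0])
top ([2.0, 28.0], [8.0, 21.0], 6, 19, [74.0, 53.0, 35.0], [374.0, 274.0])
scene ([-32.0, -37.0], [10.0, 19.0], 38, 15, [85.0, 66.0, 45.0], [270.0, 200.0])
scene ([43.0, 9.0], [66.0, 53.0], 87, 436, [167.0, 129.0, 90.0], [300.0, 222.0])
tray grid [(345, [55, 55, 56]), (351, [31, 31, 30]), (357, [50, 50, 50]), (363, [73, 71, 70]), (369, [123, 122, 119]), (375, [72, 48, 33]), (381, [74, 54, 36]), (387, [92, 63, 42]), (393, [34, 38, 35]), (399, [32, 48, 47]), (405, [59, 85, 83]), (411, [65, 61, 54])] [(345, [54, 56, 56]), (351, [29, 31, 33]), (357, [31, 33, 32]), (363, [32, 35, 36]), (369, [69, 48, 34]), (375, [79, 56, 38]), (381, [110, 75, 51]), (387, [106, 73, 50]), (393, [34, 41, 36]), (399, [35, 50, 48]), (405, [58, 83, 81]), (411, [102, 93, 76])]
```

Run:
```python
from h import *
s=snap('scene','s25.png')
print('obs LT (297,243) RT (327,233) LB (298.3,258) RB(328.8,248)')
for d in (10,15,20,25,30): 
    p=proj(s,scoop_pts([.5818,.0595,.0849],np.radians(d),[(56,-36,-33),(56,36,-33),(56,-36,-78),(56,36,-78),(0,0,0),(-44,0,-61)]));print(d,p.round(1).tolist())
im=cv2.imread('pics/s25.png');im=cv2.convertScaleAbs(cv2.resize(im[175:255,265:345],(800,800),interpolation=2)[:600],alpha=1.6)
cv2.imwrite('pics/c25.png',im)
```

```text
obs LT (297,243) RT (327,233) LB (298.3,258) RB(328.8,248)
10 [[293.7, 243.3], [326.5, 232.5], [295.7, 257.1], [327.5, 246.5], [299.6, 208.7], [295.4, 215.0]]
15 [[293.9, 242.6], [326.9, 231.8], [296.5, 257.8], [328.5, 247.1], [299.6, 208.7], [296.3, 217.8]]
20 [[294.0, 241.7], [327.2, 230.8], [297.2, 258.2], [329.5, 247.4], [299.6, 208.7], [297.3, 220.5]]
25 [[294.0, 240.6], [327.4, 229.7], [297.9, 258.3], [330.4, 247.4], [299.6, 208.7], [298.3, 223.1]]
30 [[293.9, 239.2], [327.5, 228.3], [298.4, 258.0], [331.2, 247.0], [299.6, 208.7], [299.3, 225.6]]
```

View pics/c25.png

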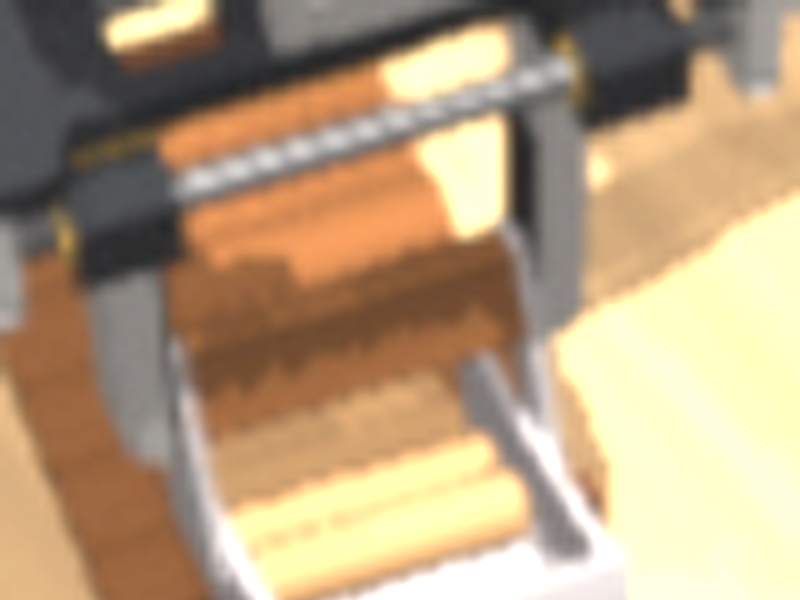

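The dowels have rolled forward and now queue in a tight row at the front (crop (370,480)). The first one probably sits in groove +36 right at the lip and blocks the rest. I'll raise the tilted scoop a little to let them go over it.

>>> step_arm --plan '[[[0, 0, 1, 0, 50], [0, 0, 2, 0, 50], [0, 0, 3, 0, 50], [0, 0, 4, 0, 50], [0, 0, 5, 0, 50], [0, 0, 5, 0, 50]]]'

```text
time: 31.4
tool_pos: [0.5787, 0.0499, 0.0893]
ee_rot: [3.141, 0.004, 1.346]
wrist_force: [-0.1, -0.5, -2.7]
width: 0.0776
```

```bash
cat > chk2.py <<'E'
from h import *
import sys
o=robot.get_obs();print(round(o['time'],1),o['tool_pos'].round(4),o['wrist_force'].round(1))
for n in('top','scene'):
    s=snap(n,n[0]+sys.argv[1]+'.png')
    for q in gr(s,vmin=85,lo=.66 if n=='top' else .7): print(n,q)
E
python3 chk2.py 26
```

```text
31.4 [0.5787 0.0499 0.0893] [-0.1 -0.5 -2.7]
top ([-23.0, 25.0], [35.0, 56.0], 13, 275, [103.0, 71.0, 48.0], [386.0, 277.0])
scene ([41.0, 10.0], [53.0, 66.0], 1, 505, [165.0, 127.0, 89.0], [300.0, 221.0])
```

>>> step_arm --plan '[[[0, 0, 1, 0, 50], [0, 0, 2, 0, 50], [0, 0, 3, 0, 50], [0, 0, 4, 0, 50], [0, 0, 5, 0, 50], [0, 0, 5, 0, 50]]]'

```text
time: 32.0
tool_pos: [0.5791, 0.0512, 0.0944]
ee_rot: [3.141, 0.001, 1.346]
wrist_force: [0.2, 0.3, -2.4]
width: 0.0778
```

```bash
python3 chk2.py 27
```

```text
32.0 [0.5791 0.0512 0.0944] [ 0.2  0.3 -2.4]
top ([-23.0, 26.0], [35.0, 54.0], 13, 273, [103.0, 71.0, 48.0], [386.0, 277.0])
scene ([37.0, 11.0], [65.0, 49.0], 89, 460, [154.0, 119.0, 83.0], [300.0, 219.0])
```

>>> step_arm --plan '[[[0, 0, 1, 0, 50], [0, 0, 2, 0, 50], [0, 0, 4, 0, 50], [0, 0, 6, 0, 50], [0, 0, 8, 0, 50], [0, 0, 8, 0, 50]]]'

```text
time: 32.6
tool_pos: [0.5794, 0.0512, 0.1029]
ee_rot: [3.14, 0.001, 1.346]
wrist_force: [0.1, 0.4, -2.1]
width: 0.0775
```

```bash
python3 chk2.py 28
python3 - <<'E'
from h import *
s=snap('scene')
im=s['frame'].astype(int)[175:255,265:345]
# bright dowel profile along scoop direction in image (column through middle)
for x in (28,36,44): print([int(v) for v in im[20:68:2,x,0]])
E
```

```text
32.6 [0.5794 0.0512 0.1029] [ 0.1  0.4 -2.1]
top ([-26.0, 26.0], [35.0, 54.0], 13, 276, [103.0, 71.0, 48.0], [387.0, 277.0])
top ([14.0, 18.0], [9.0, 14.0], 14, 17, [96.0, 78.0, 59.0], [370.0, 268.0])
scene ([20.0, 10.0], [57.0, 19.0], 89, 159, [113.0, 88.0, 62.0], [296.0, 212.0])
[140, 118, 90, 82, 71, 73, 96, 104, 116, 116, 96, 117, 119, 130, 183, 190, 178, 193, 203, 193, 155, 100, 87, 89]
[99, 84, 72, 70, 72, 100, 109, 133, 114, 98, 130, 121, 149, 188, 191, 179, 203, 206, 191, 176, 153, 148, 146, 148]
[82, 69, 70, 83, 104, 99, 90, 89, 88, 117, 119, 154, 190, 187, 194, 207, 202, 190, 166, 153, 147, 148, 148, 150]
```

Run:
```python
from h import *
s=snap('scene')
im=s['frame'].astype(int)[175:255,265:345]
for x in (28,36,44): print([tuple(v) for v in im[22:68:3,x].tolist()])
for q in gr(s,xmax=130,z=.05): print(q)
```

```text
[(116, 74, 46), (90, 59, 38), (71, 48, 31), (82, 55, 34), (104, 69, 43), (122, 94, 65), (92, 69, 47), (119, 111, 108), (121, 117, 116), (189, 180, 180), (179, 171, 170), (202, 193, 191), (195, 185, 185), (115, 110, 109), (87, 84, 82), (93, 88, 87)]
[(84, 56, 37), (69, 46, 30), (74, 49, 32), (104, 68, 42), (139, 107, 74), (95, 72, 50), (131, 117, 109), (122, 117, 116), (188, 180, 178), (185, 177, 175), (202, 193, 191), (198, 190, 188), (179, 171, 170), (152, 145, 144), (147, 140, 139), (148, 142, 140)]
[(69, 46, 30), (74, 48, 31), (105, 68, 43), (89, 59, 39), (89, 60, 37), (103, 89, 82), (119, 114, 113), (184, 176, 174), (187, 178, 177), (204, 195, 193), (202, 194, 192), (185, 177, 175), (153, 146, 144), (147, 140, 140), (149, 141, 140), (150, 143, 141)]
([-127.0, -2.0], [6.0, 47.0], 0, 37, [172.0, 154.0, 112.0], [271.0, 159.0])
([-106.0, 6.0], [6.0, 20.0], 2, 19, [137.0, 125.0, 94.0], [277.0, 164.0])
([-84.0, 7.0], [18.0, 27.0], 2, 69, [183.0, 166.0, 120.0], [280.0, 171.0])
([-17.0, 46.0], [33.0, 7.0], 2, 36, [183.0, 147.0, 104.0], [307.0, 188.0])
([38.0, 13.0], [73.0, 24.0], 85, 178, [110.0, 85.0, 61.0], [298.0, 212.0])
([118.0, 49.0], [5.0, 23.0], 75, 19, [203.0, 180.0, 139.0], [330.0, 236.0])
([117.0, -41.0], [25.0, 18.0], 1, 87, [136.0, 110.0, 80.0], [290.0, 248.0])
```

>>> step_arm --plan '[[[0, 0, 2, 0, 50], [0, 0, 5, 0, 50], [0, 0, 10, 0, 50], [0, 0, 15, 0, 50], [0, 0, 20, 0, 50], [0, 0, 20, 0, 50]]]'

```text
time: 33.3
tool_pos: [0.58, 0.0512, 0.1241]
ee_rot: [3.138, 0.0, 1.346]
wrist_force: [0.9, -0.1, -1.7]
width: 0.0776
```

```bash
python3 chk2.py 29
python3 - <<'E'
from h import *
s=snap('scene')
for q in gr(s,xmax=130,z=.05): print(q)
E
```

```text
33.3 [0.58   0.0512 0.1241] [ 0.9 -0.1 -1.7]
top ([-22.0, 12.0], [40.0, 87.0], 13, 427, [107.0, 78.0, 55.0], [386.0, 272.0])
top ([9.0, 16.0], [9.0, 21.0], 14, 32, [100.0, 81.0, 61.0], [372.0, 268.0])
scene ([7.0, 10.0], [50.0, 23.0], 78, 123, [127.0, 97.0, 69.0], [294.0, 208.0])
scene ([12.0, -29.0], [4.0, 26.0], 86, 15, [97.0, 75.0, 55.0], [280.0, 214.0])
scene ([48.0, -29.0], [3.0, 33.0], 86, 18, [98.0, 75.0, 56.0], [285.0, 227.0])
([-127.0, 11.0], [21.0, 5.0], 90, 17, [148.0, 132.0, 98.0], [276.0, 157.0])
([-105.0, 13.0], [17.0, 27.0], 2, 68, [180.0, 161.0, 117.0], [280.0, 164.0])
([-72.0, 25.0], [15.0, 50.0], 0, 110, [140.0, 115.0, 84.0], [289.0, 173.0])
([-34.0, 47.0], [37.0, 5.0], 1, 32, [185.0, 148.0, 105.0], [304.0, 182.0])
([25.0, 4.0], [49.0, 30.0], 69, 121, [128.0, 98.0, 71.0], [294.0, 208.0])
([31.0, -34.0], [4.0, 26.0], 84, 15, [101.0, 77.0, 57.0], [280.0, 214.0])
([69.0, -34.0], [4.0, 38.0], 88, 23, [97.0, 74.0, 55.0], [286.0, 228.0])
([117.0, 0.0], [24.0, 100.0], 0, 233, [156.0, 129.0, 96.0], [304.0, 245.0])
```

The scoop should be empty now: its floor shows bare metal and the wrist load dropped. Carrying it back to the mat.

>>> step_arm --plan '[[[-2, 10, 5, 0, 50], [-8, 30, 10, 0, 50], [-20, 50, 10, 0.05, 50], [-35, 75, 10, 0.1, 50], [-55, 105, 10, 0.15, 50], [-75, 135, 10, 0.2, 50], [-95, 170, 10, 0.25, 50], [-110, 200, 10, 0.29, 50]]]'

```text
time: 34.12
tool_pos: [0.4666, 0.2536, 0.1323]
ee_rot: [-3.141, -0.0, 1.639]
wrist_force: [0.8, 0.7, -3.3]
width: 0.0778
```

>>> step_arm --plan '[[[-15, 25, 0, 0, 50], [-27, 45, 0, 0, 50], [-30, 52, 0, 0, 50], [-30, 52, 0, 0, 50], [-30, 52, 0, 0, 50]]]'

```text
time: 34.53
tool_pos: [0.4389, 0.3032, 0.1321]
ee_rot: [3.141, 0.002, 1.637]
wrist_force: [0.1, -0.3, -2.7]
width: 0.0777
```

Run:
```python
from h import *
o=robot.get_obs();print(o['time'],o['tool_pos'],o['ee_rot'],o['wrist_force'])
t=snap('top','t30.png');s=snap('scene','s30.png')
for q in gr(t,xmax=71,vmin=100,lo=.70): print(q)
print('scene')
for q in gr(s,xmax=71,vmin=100,lo=.7): print(q)
# profile across grooves at y=0,-15,15
for y in (-20,0,20):
    P=(T0+np.arange(-66,67,6)[:,None]*EX+y*EY);P[:,2]=22
    p=proj(t,P/1000).round().astype(int);print(y,[tuple(t['frame'][v,u,:2].tolist()) for u,v in p])
```

```text
34.5333 [0.4388781  0.30324311 0.13207291] [3.14111023e+00 1.93559871e-03 1.63679707e+00] [ 0.05123709 -0.29629661 -2.68251222]
([23.0, -0.0], [71.0, 93.0], 89, 982, [138.0, 111.0, 80.0], [367.0, 260.0])
scene
([-12.0, 1.0], [62.0, 20.0], 90, 193, [178.0, 137.0, 93.0], [288.0, 203.0])
([12.0, 1.0], [63.0, 20.0], 89, 199, [179.0, 138.0, 94.0], [292.0, 211.0])
([47.0, 1.0], [65.0, 41.0], 89, 426, [185.0, 144.0, 98.0], [297.0, 222.0])
-20 [(103, 70), (104, 72), (101, 68), (103, 71), (107, 74), (105, 72), (101, 69), (104, 71), (119, 94), (165, 137), (138, 109), (103, 70), (125, 99), (163, 136), (136, 108), (104, 72), (124, 97), (162, 133), (145, 118), (164, 136), (142, 113), (161, 135), (127, 101)]
0 [(104, 70), (104, 72), (99, 66), (101, 67), (105, 70), (105, 72), (102, 70), (102, 70), (118, 91), (166, 139), (144, 116), (100, 69), (124, 95), (167, 139), (140, 112), (100, 69), (126, 100), (161, 132), (139, 113), (166, 138), (144, 115), (160, 133), (134, 107)]
20 [(104, 70), (98, 66), (102, 69), (101, 71), (106, 73), (102, 70), (100, 68), (102, 70), (120, 93), (164, 139), (144, 117), (99, 69), (116, 90), (165, 138), (140, 112), (100, 68), (124, 98), (159, 131), (139, 112), (164, 135), (147, 119), (159, 132), (134, 109)]
```

Five dowels read in the tray: x = −12, 12, 36 and 60 in grooves, and one lying on top between 36 and 60 (x ≈ 48). First I set the scoop down, righting it against the mat.

>>> step_arm --plan '[[[0, -10, -15, 0, 50], [0, -20, -30, 0, 50], [0, -20, -45, 0, 50], [0, -20, -58, 0, 50], [0, -20, -64, 0, 50], [0, -20, -67, 0, 50], [0, -20, -69, 0, 50], [0, -20, -70, 0, 50]]]'

```text
time: 35.3
tool_pos: [0.4396, 0.283, 0.0627]
ee_rot: [3.141, 0.001, 1.635]
wrist_force: [-1.3, -1.5, 0.5]
width: 0.0779
```

>>> step_arm --plan '[[[0, 0, -1, 0, 50], [0, 0, -2, 0, 50], [0, 0, -2, 0, 50]]]'

```text
time: 35.55
tool_pos: [0.4395, 0.2831, 0.0625]
ee_rot: [3.14, 0.001, 1.636]
wrist_force: [-2.6, -3.2, 5.2]
width: 0.0778
```

>>> step_arm --plan '[[[0, 4, 0, 0, 50], [0, 8, 0, 0, 50], [0, 12, 1, 0, 50], [0, 16, 1, 0, 50], [0, 20, 1, 0, 50], [0, 24, 1, 0, 50], [0, 28, 1, 0, 50], [0, 28, 1, 0, 50]]]'

```text
time: 36.22
tool_pos: [0.4395, 0.3117, 0.0624]
ee_rot: [3.14, 0.001, 1.636]
wrist_force: [-1.6, -2.7, 5.9]
width: 0.0777
```

>>> step_arm --plan '[[[0, 0, 1, 0, 84], [0, 0, 1, 0, 85], [0, 0, 1, 0, 86], [0, 0, 1, 0, 88], [0, 0, 1, 0, 92], [0, 0, 1, 0, 100], [0, 0, 1, 0, 100], [0, 0, 1, 0, 100]]]'

```text
time: 36.88
tool_pos: [0.439, 0.3112, 0.062]
ee_rot: [3.141, 0.001, 1.636]
wrist_force: [-0.1, -0.3, -0.5]
width: 0.0941
```

>>> step_arm --plan '[[[0, 0, 10, 0, 100], [0, 0, 25, 0, 100], [0, 0, 50, 0, 100], [0, 0, 90, 0, 100], [0, 0, 130, 0, 100], [0, 0, 130, 0, 100]]]'

```text
time: 37.38
tool_pos: [0.4428, 0.3135, 0.203]
ee_rot: [3.125, -0.007, 1.636]
wrist_force: [0.3, -0.2, 1.1]
width: 0.0941
```

>>> step_arm --plan '[[[80, -120, 0, 0, 100], [80, -120, 0, 0, 100], [80, -120, 0, 0, 100], [80, -120, 0, 0, 100], [80, -120, 0, 0, 100], [80, -120, 0, 0, 100]]]'

```text
time: 37.88
tool_pos: [0.5193, 0.1906, 0.1925]
ee_rot: [3.141, 0.0, 1.634]
wrist_force: [1.2, 0.1, -0.3]
width: 0.094
```

Run:
```python
from h import *
o=robot.get_obs();print(o['time'],o['tool_pos'],o['ee_rot'],o['wrist_force'])
t=snap('top','t31.png');s=snap('scene','s31.png')
for n,S,(x0,y0,x1,y1) in (('top',t,(195,270,290,360)),('scene',s,(370,215,480,320))):
    im=S['frame'].astype(int);r,g,b=im[...,0],im[...,1],im[...,2]
    m=((r-b>35)&(r+g+b<330)).astype(np.uint8);q=np.zeros_like(m);q[y0:y1,x0:x1]=m[y0:y1,x0:x1]
    c=max(cv2.findContours(q,0,1)[0],key=cv2.contourArea)
    for z in(.082,.094,.1): print(n,z,[np.round(v,1) for v in cv2.minAreaRect((ray(S,c[:,0],z)[:,:2]*1000).astype(np.float32))])
    m=((r>140)&(abs(r-b)<25)).astype(np.uint8);q=np.zeros_like(m);q[y0:y1,x0:x1]=m[y0:y1,x0:x1]
    ys,xs=np.nonzero(q);print('bright px',len(xs),xs.min(),xs.max(),ys.min(),ys.max())
    P=ray(S,np.c_[xs,ys],.034);print('extent y',np.percentile(P[:,1],[2,98]))
```

```text
37.8833 [0.51934786 0.19057649 0.19245655] [3.14117953e+00 3.61228365e-04 1.63351319e+00] [ 1.21101878  0.09410527 -0.30381344]
top 0.082 [array([439.3, 330.2]), array([69.4,  8.8]), np.float64(3.4)]
top 0.094 [array([439.3, 327.9]), array([68.6,  8.7]), np.float64(3.4)]
top 0.1 [array([439.3, 326.8]), array([68.3,  8.6]), np.float64(3.4)]
bright px 357 205 289 285 330
extent y [0.25552918 0.38830047]
scene 0.082 [array([432.4, 325.3]), array([70. , 15.1]), np.float64(4.0)]
scene 0.094 [array([438.8, 328.5]), array([69. , 14.8]), np.float64(4.0)]
scene 0.1 [array([442. , 330.1]), array([68.5, 14.7]), np.float64(4.0)]
bright px 1061 405 465 258 313
extent y [0.2857787  0.38036379]
```

Both cameras agree that the scoop stands upright at (439,328). Next, regrip the stacked dowel by its ends and place it in groove −36.

>>> step_arm --plan '[[[57, -151, -40, -0.288, 100], [57, -151, -60, -0.288, 100], [57, -151, -80, -0.288, 100], [57, -151, -90, -0.288, 100], [57, -151, -100, -0.288, 100], [57, -151, -110, -0.288, 100], [57, -151, -110, -0.288, 100], [57, -151, -110, -0.288, 100]]]'

```text
time: 38.65
tool_pos: [0.5755, 0.0421, 0.0822]
ee_rot: [-3.141, 0.0, 1.35]
wrist_force: [0.1, 0.6, -0.4]
width: 0.0942
```

Run:
```python
from h import *
for i in range(2):
    o=robot.get_obs();s=snap('scene','s32.png');print(o['time'],o['tool_pos'],o['ee_rot'],(o['tool_pos']*1000-T0)@EX,(o['tool_pos']*1000-T0)@EY)
for q in gr(s,xmax=71,vmin=100,lo=.7): print(q)
```

```text
38.65 [0.57545556 0.04210856 0.08223985] [-3.14091446e+00  3.99894845e-04  1.34979310e+00] 49.76643932442975 2.7070346032804906
38.7 [0.57633636 0.04220419 0.0835904 ] [ 3.13952759e+00 -9.99909053e-06  1.35017573e+00] 50.05609400939333 1.8695836710496918
([-14.0, 2.0], [61.0, 17.0], 88, 159, [136.0, 104.0, 71.0], [289.0, 202.0])
([10.0, 2.0], [61.0, 17.0], 90, 163, [122.0, 93.0, 64.0], [292.0, 210.0])
([47.0, 1.0], [40.0, 66.0], 1, 418, [165.0, 126.0, 86.0], [298.0, 222.0])
```

>>> step_arm --plan '[[[0, -2, -15, 0, 100], [0, -2, -30, 0, 100], [0, -2, -42, 0, 100], [0, -2, -42, 0, 100], [0, -2, -42, 0, 100]]]'

```text
time: 39.17
tool_pos: [0.5758, 0.0391, 0.0404]
ee_rot: [3.141, 0.001, 1.349]
wrist_force: [0.3, -0.5, 0.0]
width: 0.0946
```

>>> step_arm --plan '[[[0, 0, -5, 0, 100], [0, 0, -10, 0, 100], [0, 0, -11, 0, 100], [0, 0, -11, 0, 100], [0, 0, -11, 0, 100]]]'

```text
time: 39.58
tool_pos: [0.576, 0.0382, 0.0291]
ee_rot: [3.141, 0.001, 1.348]
wrist_force: [-0.2, -0.4, 0.5]
width: 0.094
```

>>> step_arm --plan '[[[0, 0, 0, 0, 70], [0, 0, 0, 0, 70], [0, 0, 0, 0, 66], [0, 0, 0, 0, 60], [0, 0, 0, 0, 50], [0, 0, 0, 0, 50], [0, 0, 0, 0, 50], [0, 0, 0, 0, 50]]]'

```text
time: 40.25
tool_pos: [0.576, 0.0382, 0.0291]
ee_rot: [3.141, 0.001, 1.348]
wrist_force: [0.1, -0.5, -0.3]
width: 0.0595
```

>>> step_arm --plan '[[[0, 0, 10, 0, 50], [0, 0, 25, 0, 50], [0, 0, 35, 0, 50], [-5, -22, 35, 0, 50], [-10, -44, 35, 0, 50], [-15, -66, 35, 0, 50], [-19, -82, 35, 0, 50], [-19, -82, 35, 0, 50]]]'

```text
time: 40.92
tool_pos: [0.5568, -0.0465, 0.0651]
ee_rot: [3.14, 0.002, 1.345]
wrist_force: [1.0, 0.1, -0.2]
width: 0.0598
```

Run:
```python
from h import *
for i in range(3):
    o=robot.get_obs();s=snap('scene','s33.png')
print(o['time'],o['tool_pos'],o['width'],(o['tool_pos']*1000-T0)@EX,(o['tool_pos']*1000-T0)@EY)
for z in(.022,.062):
  for q in gr(s,xmax=71,vmin=80,lo=.7,z=z): print(z,q)
```

```text
41.0167 [ 0.55728828 -0.04395278  0.06483912] 0.0595975163850694 -38.1946696424459 1.2284577343248593
0.022 ([-65.0, 9.0], [12.0, 66.0], 0, 105, [106.0, 81.0, 56.0], [285.0, 184.0])
0.022 ([12.0, 1.0], [69.0, 64.0], 0, 604, [176.0, 134.0, 91.0], [292.0, 211.0])
0.022 ([58.0, 0.0], [63.0, 17.0], 89, 179, [185.0, 142.0, 96.0], [299.0, 227.0])
0.062 ([-50.0, 4.0], [42.0, 69.0], 0, 368, [133.0, 107.0, 76.0], [284.0, 179.0])
0.062 ([13.0, 45.0], [116.0, 10.0], 1, 171, [169.0, 140.0, 99.0], [311.0, 196.0])
0.062 ([-63.0, -44.0], [11.0, 17.0], 72, 33, [140.0, 112.0, 82.0], [262.0, 181.0])
0.062 ([38.0, -7.0], [65.0, 61.0], 0, 600, [176.0, 135.0, 92.0], [292.0, 211.0])
```

>>> step_arm --plan '[[[0, 0, -12, 0, 50], [0, 0, -24, 0, 50], [0, 0, -34, 0, 50], [0, 0, -40, 0, 50], [0, 0, -44, 0, 50], [0, 0, -45, 0, 50], [0, 0, -45, 0, 50]]]'

```text
time: 41.65
tool_pos: [0.5568, -0.0435, 0.0187]
ee_rot: [-3.141, 0.001, 1.348]
wrist_force: [0.9, -0.2, 0.0]
width: 0.0598
```

>>> step_arm --plan '[[[0, 0, 0, 0, 66], [0, 0, 0, 0, 70], [0, 0, 0, 0, 75], [0, 0, 0, 0, 80], [0, 0, 0, 0, 80], [0, 0, 20, 0, 80], [0, 0, 50, 0, 90], [0, 0, 80, 0, 100]]]'

```text
time: 42.32
tool_pos: [0.5558, -0.0436, 0.0986]
ee_rot: [-3.139, 0.001, 1.348]
wrist_force: [1.3, -0.0, 0.4]
width: 0.0852
```

>>> step_arm --plan '[[[-10, 40, 60, 0.1, 100], [-10, 75, 80, 0.2, 100], [-10, 110, 80, 0.3, 100], [-10, 150, 80, 0.3, 100], [-10, 190, 80, 0.3, 100], [-10, 215, 80, 0.3, 100], [-10, 215, 80, 0.3, 100], [-10, 215, 80, 0.3, 100]]]'

```text
time: 42.98
tool_pos: [0.5466, 0.173, 0.1789]
ee_rot: [3.142, 0.002, 1.652]
wrist_force: [0.2, -0.3, -0.2]
width: 0.0941
```

Run:
```python
from h import *
o=robot.get_obs();print(o['time'],o['tool_pos'],o['ee_rot'],o['joint_positions'][5])
t=snap('top','t34.png');s=snap('scene','s34.png')
for n,S in(('t',t),('s',s)):
  for z in (.024,):
    for q in gr(S,xmax=71,vmin=125,lo=.71,z=z): print(n,q[:4])
P=(T0+np.arange(-66,69,3)[:,None]*EX);P[:,2]=24
for S in(t,s):
    p=proj(S,P/1000).round().astype(int);print([int(S['frame'][v,u,1]) for u,v in p])
```

```text
42.9833 [0.54655814 0.17297762 0.17891866] [3.14151991e+00 1.54644908e-03 1.65171120e+00] 0.1275505105159429
t ([10.0, -19.0], [9.0, 24.0], 4, 37)
t ([-11.0, -1.0], [59.0, 13.0], 89, 141)
t ([-35.0, 0.0], [59.0, 13.0], 89, 142)
s ([-35.0, 2.0], [18.0, 62.0], 1, 165)
s ([-12.0, 1.0], [62.0, 17.0], 90, 165)
s ([11.0, -0.0], [60.0, 13.0], 89, 126)
s ([35.0, 3.0], [58.0, 11.0], 89, 108)
s ([59.0, -0.0], [58.0, 11.0], 89, 108)
[70, 70, 71, 72, 69, 68, 70, 76, 96, 120, 138, 131, 114, 90, 70, 76, 94, 116, 138, 134, 116, 88, 71, 74, 83, 87, 89, 83, 73, 61, 48, 59, 72, 81, 87, 81, 69, 59, 51, 59, 74, 86, 88, 80, 67]
[97, 100, 99, 97, 97, 94, 89, 98, 139, 171, 179, 166, 135, 106, 82, 101, 142, 176, 179, 164, 139, 97, 80, 89, 103, 112, 113, 107, 94, 82, 63, 68, 95, 109, 109, 103, 97, 83, 64, 87, 108, 114, 110, 98, 80]
```

All five dowels are in separate grooves (x = −36, −12, 11, 35, 59; |y| ≤ 3 mm). Now the cup.

Run:
```python
from h import *
def knobs(im,box):
    im=im.astype(int);r,g,b=im[...,0],im[...,1],im[...,2];x0,y0,x1,y1=box
    m=((r-b>45)).astype(np.uint8);q=np.zeros_like(m);q[y0:y1,x0:x1]=m[y0:y1,x0:x1]
    ys,xs=np.nonzero(q);return len(xs),xs.mean().round(2),ys.mean().round(2)
B={'top':(222,228,272,268),'scene':(335,290,390,345)}
for n in B:
    a=cv2.imread(f'pics/{n}0.png')[...,::-1];s=snap(n,n[0]+'35.png')
    print(n,knobs(a,B[n]),knobs(s['frame'],B[n]))
print('cup bar scene',ray(s,[(367.4,302.7),(352.1,309.75),(382.75,295.75)],.096))
o=np.hstack([cv2.resize(cv2.imread('pics/top0.png')[225:270,220:275],(440,360),interpolation=2)])
# edges of bar in top0: row/col profiles over the dark area
g=cv2.cvtColor(cv2.imread('pics/top0.png'),cv2.COLOR_BGR2GRAY)
for r in range(226,266,3): print(r,g[r,224:272:2].tolist())
```

```text
top (127, np.float64(246.55), np.float64(247.89)) (54, np.float64(235.06), np.float64(248.11))
scene (287, np.float64(364.75), np.float64(318.22)) (318, np.float64(364.72), np.float64(318.14))
cup bar scene [[0.59080545 0.30339    0.096     ]
 [0.62270241 0.29891167 0.096     ]
 [0.55844711 0.30815348 0.096     ]]
226 [32, 32, 28, 29, 30, 32, 31, 31, 31, 31, 33, 32, 31, 31, 28, 29, 31, 33, 29, 26, 29, 30, 31, 28]
229 [32, 30, 27, 30, 32, 32, 35, 27, 39, 38, 36, 32, 30, 31, 28, 31, 30, 29, 31, 32, 32, 33, 32, 30]
232 [29, 32, 31, 34, 32, 33, 30, 29, 34, 41, 42, 25, 23, 29, 28, 27, 31, 28, 33, 32, 34, 27, 28, 31]
235 [30, 32, 30, 33, 17, 19, 24, 23, 29, 43, 37, 18, 14, 17, 28, 34, 36, 37, 35, 36, 33, 32, 30, 32]
238 [36, 24, 33, 32, 21, 41, 59, 55, 42, 44, 38, 26, 38, 33, 23, 14, 18, 30, 29, 24, 26, 24, 28, 26]
241 [29, 31, 39, 31, 23, 78, 90, 82, 48, 48, 34, 54, 60, 41, 31, 66, 84, 69, 47, 36, 41, 37, 26, 33]
244 [33, 30, 37, 27, 21, 59, 77, 64, 45, 47, 35, 65, 57, 43, 36, 79, 89, 82, 52, 34, 43, 31, 31, 28]
247 [27, 33, 41, 18, 27, 25, 41, 39, 45, 45, 25, 39, 38, 28, 25, 42, 56, 51, 37, 39, 44, 32, 27, 29]
250 [27, 32, 33, 19, 48, 79, 83, 57, 47, 46, 35, 45, 40, 25, 27, 48, 50, 45, 43, 47, 40, 29, 26, 30]
253 [31, 34, 31, 24, 60, 84, 90, 63, 46, 39, 48, 61, 49, 39, 60, 88, 87, 69, 43, 41, 44, 21, 30, 33]
256 [30, 31, 31, 20, 32, 51, 57, 49, 49, 38, 42, 56, 45, 29, 52, 84, 81, 60, 34, 43, 38, 26, 29, 30]
259 [32, 28, 27, 27, 25, 30, 26, 27, 32, 27, 24, 29, 26, 32, 34, 44, 48, 45, 39, 43, 33, 17, 32, 27]
262 [33, 33, 34, 27, 31, 29, 24, 22, 28, 26, 25, 20, 17, 19, 22, 24, 25, 26, 19, 18, 22, 20, 31, 30]
265 [33, 29, 33, 30, 32, 27, 26, 33, 25, 26, 28, 27, 31, 29, 27, 30, 28, 28, 31, 27, 30, 29, 30, 29]
```

>>> step_arm --plan '[[[45, 128, -20, -0.186, 100], [45, 128, -30, -0.186, 100], [45, 128, -40, -0.186, 100], [45, 128, -50, -0.186, 100], [45, 128, -60, -0.186, 100], [45, 128, -60, -0.186, 100], [45, 128, -60, -0.186, 100]]]'

```text
time: 43.77
tool_pos: [0.5918, 0.2971, 0.1183]
ee_rot: [-3.14, 0.003, 1.46]
wrist_force: [1.0, 0.4, 0.4]
width: 0.0939
```

Run:
```python
from h import *
for i in range(2): s=snap('scene','s36.png')
o=robot.get_obs();print(o['time'],o['tool_pos'],o['ee_rot'])
p=o['tool_pos'];a=o['ee_rot'][2]-np.pi/2;d=np.array([np.cos(a),np.sin(a),0]);n=np.array([-d[1],d[0],0])
im=s['frame'][270:340,325:395].copy();im=cv2.resize(im,(560,560),interpolation=2)
im=cv2.convertScaleAbs(im,alpha=2,beta=25)
for k in(-.033,.033):
    q=proj(s,[[p[0]+k*d[0],p[1]+k*d[1],.096]])[0];q=((q-[325,270])*8).astype(int);cv2.circle(im,tuple(int(v) for v in q),5,(0,255,0),-1)
cv2.imwrite('pics/c36.png',im[...,::-1])
```

```text
43.8667 [0.59275232 0.29751913 0.12073997] [3.13938074e+00 4.99053818e-04 1.45943346e+00]
```

View pics/c36.png

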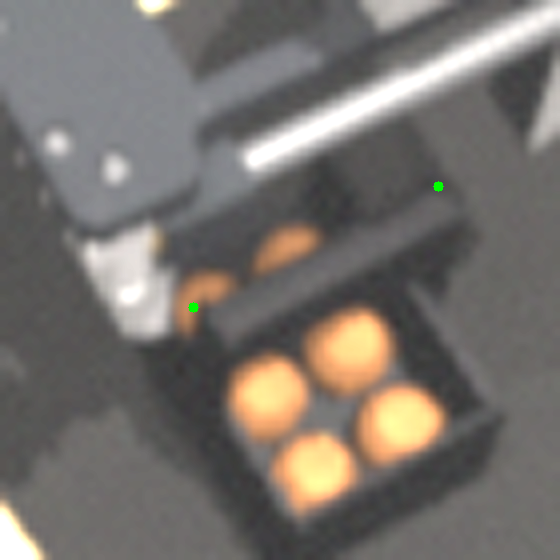

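The cup bar runs from crop (225,330) to (450,205), slightly beyond the TCP's projected marks (194,308)–(438,186); I'll correct by a few mm.

Run:
```python
from h import *
s=snap('scene')
P=ray(s,[(325+225/8,270+330/8),(325+450/8,270+205/8),(325+338/8,270+268/8)],.096);print(P.round(4));d=P[0]-P[1];print(np.degrees(np.arctan2(d[1],d[0])))
```

```text
[[0.6229 0.3024 0.096 ]
 [0.5606 0.3064 0.096 ]
 [0.592  0.3045 0.096 ]]
-3.7037674783356116
```

>>> step_arm --plan '[[[0, 5, -15, 0.025, 100], [0, 5, -30, 0.025, 100], [0, 5, -34, 0.025, 100], [0, 5, -34, 0.025, 100]]]'

```text
time: 44.25
tool_pos: [0.5914, 0.3031, 0.0846]
ee_rot: [-3.14, 0.002, 1.486]
wrist_force: [0.8, 0.1, -0.8]
width: 0.094
```

>>> step_arm --plan '[[[0, 0, -10, 0, 100], [0, 0, -18, 0, 100], [0, 0, -20, 0, 100], [0, 0, -20, 0, 100], [0, 0, -20, 0, 76], [0, 0, -20, 0, 72], [0, 0, -20, 0, 60], [0, 0, -20, 0, 40]]]'

```text
time: 44.92
tool_pos: [0.5922, 0.3044, 0.0656]
ee_rot: [3.141, 0.001, 1.487]
wrist_force: [0.1, 0.8, -0.0]
width: 0.0705
```

>>> step_arm --plan '[[[0, 0, 0, 0, 40], [0, 0, 0, 0, 40], [0, 0, 0, 0, 40], [0, 0, 0, 0, 40]]]'

```text
time: 45.25
tool_pos: [0.5921, 0.3044, 0.0655]
ee_rot: [3.141, 0.001, 1.487]
wrist_force: [-0.1, -0.5, 1.2]
width: 0.0657
```

Cup gripped at 65.7 mm. Now measuring the box and cork cell numerically from a stored clear view.

Run:
```python
from h import *
for n,f,(x0,y0,x1,y1) in (('top','t31.png',(445,225,505,350)),('scene','s31.png',(195,95,320,180))):
    s=snap(n);im=cv2.imread('pics/'+f)[...,::-1].astype(int);r,g,b=im[...,0],im[...,1],im[...,2]
    # grey dark box
    m=((abs(r-b)<22)&(r<130)).astype(np.uint8);q=np.zeros_like(m);q[y0:y1,x0:x1]=m[y0:y1,x0:x1]
    c=max(cv2.findContours(q,0,1)[0],key=cv2.contourArea);h=cv2.convexHull(c)[:,0]
    for z in (.055,): R=cv2.minAreaRect((ray(s,h,z)[:,:2]*1000).astype(np.float32));print(n,'box',z,np.round(R[0],1),np.round(R[1],1),round(R[2],2))
    ap=cv2.approxPolyDP(cv2.convexHull(c),3,True)[:,0];print('hull',ap.tolist());print((ray(s,ap,.055)[:,:2]*1000).round(0).tolist());print('z0',(ray(s,ap,.0)[:,:2]*1000).round(0).tolist())
    # cork
    m=((r-b>25)&(r<190)).astype(np.uint8)
    bx=(455,237,496,275) if n=='top' else (195,140,240,180)
    q=np.zeros_like(m);q[bx[1]:bx[3],bx[0]:bx[2]]=m[bx[1]:bx[3],bx[0]:bx[2]]
    cs=[c for c in cv2.findContours(q,0,1)[0] if cv2.contourArea(c)>60]
    for c in cs: R=cv2.minAreaRect((ray(s,c[:,0],.006)[:,:2]*1000).astype(np.float32));print(n,'cork',np.round(R[0],1),np.round(R[1],1),round(R[2],1),cv2.boundingRect(c))
```

```text
top box 0.055 [ 516.2 -223.4] [230.   92.3] 3.28
hull [[487, 236], [498, 337], [459, 337], [451, 241]]
[[633.0, -256.0], [405.0, -274.0], [403.0, -187.0], [619.0, -172.0]]
z0 [[643.0, -275.0], [403.0, -294.0], [401.0, -202.0], [628.0, -187.0]]
top cork [ 593.6 -232.6] [67.7 58.2] 3.7 (458, 241, 27, 29)
top cork [ 595.  -285.6] [ 9.6 89.5] 88.3 (491, 237, 5, 38)
scene box 0.055 [ 524.3 -210.3] [244.2 119.4] 3.46
hull [[304, 117], [303, 132], [232, 172], [214, 154], [212, 139], [287, 100]]
[[403.0, -197.0], [433.0, -157.0], [637.0, -144.0], [646.0, -216.0], [628.0, -261.0], [406.0, -272.0]]
z0 [[373.0, -245.0], [405.0, -202.0], [622.0, -188.0], [631.0, -265.0], [612.0, -313.0], [376.0, -325.0]]
scene cork [ 586.6 -247. ] [55.6 34. ] 3.3 (221, 141, 19, 17)
```

>>> step_arm --plan '[[[0, 0, 5, 0, 40], [0, 0, 15, 0, 40], [0, 0, 30, 0, 40], [0, 0, 45, 0, 40], [0, 0, 60, 0, 40], [0, 0, 75, 0, 40], [0, 0, 80, 0, 40], [0, 0, 80, 0, 40]]]'

```text
time: 46.02
tool_pos: [0.5928, 0.3046, 0.1472]
ee_rot: [3.138, -0.001, 1.487]
wrist_force: [-0.2, 0.3, -3.6]
width: 0.0655
```

Run:
```python
from h import *
s=snap('top');im=cv2.imread('pics/t31.png')[...,::-1]
for r in (250,262):
    print(r,[(u,int(im[r,u,0]),int(im[r,u,2])) for u in range(446,502)])
    print([ (u,(ray(s,[(u,r)],.0)[0,1]*1000).round(0),(ray(s,[(u,r)],.055)[0,1]*1000).round(0)) for u in (450,455,460,485,490,495)], ray(s,[(470,r)],.055)[0,0])
s=snap('scene','s37.png');sc=cv2.imread('pics/s31.png')[...,::-1]
# scene: column profile through cork cell
for u in (222,228): print('scene col',u,[(v,int(sc[v,u,0]),int(sc[v,u,2])) for v in range(122,182)])
o=robot.get_obs();print(o['tool_pos'],o['ee_rot'])
```

```text
250 [(446, 165, 116), (447, 166, 115), (448, 165, 115), (449, 162, 111), (450, 143, 97), (451, 103, 75), (452, 65, 55), (453, 42, 40), (454, 40, 43), (455, 47, 45), (456, 51, 50), (457, 74, 71), (458, 96, 82), (459, 113, 77), (460, 123, 72), (461, 129, 70), (462, 137, 74), (463, 141, 74), (464, 141, 75), (465, 144, 77), (466, 146, 81), (467, 143, 77), (468, 139, 74), (469, 138, 75), (470, 136, 73), (471, 134, 72), (472, 136, 73), (473, 141, 76), (474, 140, 75), (475, 135, 72), (476, 136, 74), (477, 137, 74), (478, 142, 77), (479, 145, 78), (480, 142, 78), (481, 135, 77), (482, 113, 73), (483, 83, 62), (484, 54, 47), (485, 42, 43), (486, 41, 41), (487, 40, 42), (488, 43, 44), (489, 52, 53), (490, 77, 71), (491, 113, 92), (492, 147, 110), (493, 161, 115), (494, 164, 117), (495, 165, 118), (496, 164, 115), (497, 164, 115), (498, 164, 115), (499, 164, 114), (500, 163, 114), (501, 164, 115)]
[(450, np.float64(-184.0), np.float64(-170.0)), (455, np.float64(-196.0), np.float64(-181.0)), (460, np.float64(-208.0), np.float64(-193.0)), (485, np.float64(-269.0), np.float64(-250.0)), (490, np.fl
[... 2635 characters left out ...]
3, 60, 59), (144, 61, 59), (145, 66, 61), (146, 97, 66), (147, 151, 78), (148, 181, 86), (149, 187, 89), (150, 187, 88), (151, 186, 88), (152, 189, 90), (153, 195, 92), (154, 196, 92), (155, 185, 88), (156, 175, 88), (157, 159, 108), (158, 124, 110), (159, 83, 80), (160, 60, 59), (161, 58, 57), (162, 60, 58), (163, 59, 58), (164, 60, 59), (165, 58, 57), (166, 58, 57), (167, 56, 55), (168, 54, 53), (169, 57, 54), (170, 66, 58), (171, 97, 71), (172, 154, 100), (173, 199, 123), (174, 216, 133), (175, 218, 134), (176, 218, 134), (177, 218, 135), (178, 218, 135), (179, 218, 136), (180, 218, 136), (181, 218, 137)]
[0.59157487 0.30405466 0.14425592] [-3.14068314e+00  1.74300429e-03  1.48676471e+00]
```

>>> step_arm --plan '[[[0, -8, 0, 0.02, 40], [0, -24, 0, 0.04, 40], [0, -48, 0, 0.06, 40], [0, -72, 0, 0.08, 40], [0, -96, 0, 0.1, 40], [0, -120, 0, 0.12, 40], [0, -144, 0, 0.14, 40], [0, -164, 0, 0.141, 40]]]'

```text
time: 46.78
tool_pos: [0.5908, 0.1383, 0.143]
ee_rot: [-3.138, 0.002, 1.628]
wrist_force: [0.4, 0.5, -4.2]
width: 0.0657
```

>>> step_arm --plan '[[[0, -10, 0, 0, 40], [0, -10, 0, 0, 40], [0, -10, 0, 0, 40], [0, -10, 0, 0, 40]]]'

```text
time: 47.12
tool_pos: [0.5917, 0.1314, 0.1445]
ee_rot: [-3.141, 0.0, 1.629]
wrist_force: [-0.3, -0.5, -3.6]
width: 0.0658
```

```bash
cat > cup.py <<'E'
from h import *
def cup_pts(o,th,pts):
    a=o['ee_rot'][2]; ex=np.array([np.cos(a),np.sin(a),0]); ey=np.array([-ex[1],ex[0],0]);c,s=np.cos(th),np.sin(th)
    bar=o['tool_pos']*1000+[0,0,18.5]
    return np.array([bar+ex*(x*c-z*s)+ey*y+np.array([0,0,1.])*(z*c+x*s) for x,y,z in pts])/1000
E
python3 - <<'E'
from cup import *
s=snap('scene','s38.png');o=robot.get_obs();print(o['tool_pos'],o['ee_rot'],o['wrist_force'])
N=['LF top lip','lip under','bot -44','bot -20','bot -10','bot 39','rimback']
P=proj(s,cup_pts(o,0,[(-44,-30,-30),(-44,-30,-68),(-44,-30,-80),(-20,-30,-80),(-10,-30,-80),(39,-30,-80),(39,-30,-35)]))
for n,p in zip(N,P): print(n,p.round(1))
im=s['frame'].astype(int);m=((im.max(2)<75)&(im.max(2)-im.min(2)<25)).astype(np.uint8)
q=np.zeros_like(m);x0,y0=int(P[:,0].min())-25,int(P[:,1].min())-10;x1,y1=int(P[:,0].max())+50,int(P[:,1].max())+10;q[y0:y1,x0:x1]=m[y0:y1,x0:x1]
for v in range(y0,y1,2):
    u=np.nonzero(q[v])[0];print(v,(u.min(),u.max()) if len(u) else None,end='; ')
E
```

```text
[0.5917397  0.13158419 0.14465698] [-3.14123359e+00  3.54662210e-04  1.62917863e+00] [ 0.06602183  0.08267704 -3.1576931 ]
LF top lip [289.4 220.4]
lip under [290.3 230.8]
bot -44 [290.5 233.9]
bot -20 [297.4 241.9]
bot -10 [300.4 245.3]
bot 39 [315.1 262.2]
rimback [315.1 250.8]
210 (np.int64(274), np.int64(332)); 212 (np.int64(275), np.int64(332)); 214 (np.int64(277), np.int64(332)); 216 (np.int64(279), np.int64(332)); 218 (np.int64(281), np.int64(329)); 220 (np.int64(283), np.int64(328)); 222 (np.int64(303), np.int64(328)); 224 (np.int64(303), np.int64(329)); 226 (np.int64(303), np.int64(330)); 228 (np.int64(293), np.int64(332)); 230 (np.int64(290), np.int64(334)); 232 (np.int64(292), np.int64(336)); 234 (np.int64(293), np.int64(337)); 236 (np.int64(294), np.int64(337)); 238 (np.int64(293), np.int64(337)); 240 (np.int64(296), np.int64(336)); 242 (np.int64(299), np.int64(336)); 244 (np.int64(300), np.int64(335)); 246 (np.int64(302), np.int64(333)); 248 (np.int64(304), np.int64(330)); 250 (np.int64(306), np.int64(327)); 252 (np.int64(308), np.int64(324)); 254 (np.int64(309), np.int64(322)); 256 (np.int64(311), np.int64(319)); 258 (np.int64(313), np.int64(316)); 260 (np.int64(363), np.int64(364)); 262 (np.int64(360), np.int64(364)); 264 (np.int64(357), np.int64(364)); 266 (np.int64(353), np.int64(364)); 268 (np.int64(350), np.int64(364)); 270 (np.int64(347), np.int64(364));
```

The silhouette shows that the cup's foot is also set back from the lip (corner near px (293,238)), so the same hook-on-wall method applies on the box's +y wall.

>>> step_arm --plan '[[[0, -8, 0, 0, 40], [0, -24, 0, 0, 40], [-1, -48, 0, 0, 40], [-1, -72, 0, 0, 40], [-2, -96, 0, 0, 40], [-2, -120, 0, 0, 40], [-2, -144, 0, 0, 40], [-3, -168, 0, 0, 40]]]'

```text
time: 47.83
tool_pos: [0.589, -0.0385, 0.1451]
ee_rot: [3.141, 0.001, 1.629]
wrist_force: [0.4, -0.4, -4.0]
width: 0.0659
```

>>> step_arm --plan '[[[0, -22, 0, 0, 40], [0, -44, 0, 0, 40], [0, -64, 0, 0, 40], [-1, -80, 0, 0, 40], [-1, -92, 0, 0, 40], [-1, -100, 0, 0, 40], [-1, -103, 0, 0, 40], [-1, -103, 0, 0, 40]]]'

```text
time: 48.5
tool_pos: [0.588, -0.1409, 0.145]
ee_rot: [3.141, 0.001, 1.628]
wrist_force: [-0.0, 0.8, -3.6]
width: 0.0662
```

>>> step_arm --plan '[[[0, 0, -10, 0, 40], [0, 0, -20, 0, 40], [0, 0, -28, 0, 40], [0, 0, -33, 0, 40], [0, 0, -34, 0, 40], [0, 0, -34, 0, 40]]]'

```text
time: 49.0
tool_pos: [0.5874, -0.1403, 0.1099]
ee_rot: [-3.14, 0.0, 1.628]
wrist_force: [0.8, 0.4, -2.8]
width: 0.0659
```

>>> step_arm --plan '[[[0, -2, 0, 0, 40], [0, -4, 0, 0, 40], [0, -6, 0, 0, 40], [0, -8, 0, 0, 40], [0, -8, 0, 0, 40]]]'

```text
time: 49.42
tool_pos: [0.5881, -0.1495, 0.1115]
ee_rot: [3.141, 0.002, 1.627]
wrist_force: [-0.3, -0.7, -3.9]
width: 0.0654
```

>>> step_arm --plan '[[[0, -1, 0, 0, 40], [0, -2, 0, 0, 40], [0, -3, 0, 0, 40], [0, -4, 0, 0, 40], [0, -4, 0, 0, 40]]]'

```text
time: 49.83
tool_pos: [0.5879, -0.153, 0.111]
ee_rot: [3.141, 0.001, 1.628]
wrist_force: [-0.2, -0.1, -3.4]
width: 0.0659
```

>>> step_arm --plan '[[[0, -1, 0, 0, 40], [0, -2, 0, 0, 40], [0, -3, 0, 0, 40], [0, -4, 0, 0, 40], [0, -4, 0, 0, 40]]]'

```text
time: 50.25
tool_pos: [0.5879, -0.157, 0.1111]
ee_rot: [3.141, 0.001, 1.628]
wrist_force: [0.4, -1.0, -3.2]
width: 0.0655
```

>>> step_arm --plan '[[[0, -1, 0, 0, 40], [0, -2, 0, 0, 40], [0, -3, 0, 0, 40], [0, -4, 0, 0, 40], [0, -4, 0, 0, 40]]]'

```text
time: 50.67
tool_pos: [0.5879, -0.1605, 0.1111]
ee_rot: [3.141, 0.0, 1.628]
wrist_force: [-0.2, 0.4, -2.5]
width: 0.0656
```

>>> step_arm --plan '[[[0, -1, 0, 0, 40], [0, -2, 0, 0, 40], [0, -3, 0, 0, 40], [0, -4, 0, 0, 40], [0, -4, 0, 0, 40]]]'

```text
time: 51.08
tool_pos: [0.5882, -0.1628, 0.1115]
ee_rot: [3.14, -0.003, 1.629]
wrist_force: [-0.2, 5.4, -0.6]
width: 0.0652
```

>>> step_arm --plan '[[[0, -2, 0, 0, 40], [0, -4, 1, 0, 40], [0, -6, 1, 0, 40], [0, -8, 2, 0, 40], [1, -10, 2, 0, 40], [1, -12, 2, 0, 40], [1, -12, 2, 0, 40]]]'

```text
time: 51.67
tool_pos: [0.5891, -0.175, 0.1134]
ee_rot: [3.141, -0.002, 1.629]
wrist_force: [-0.7, 4.1, -1.5]
width: 0.0659
```

>>> step_arm --plan '[[[0, -2, 0, 0, 40], [0, -4, 1, 0, 40], [0, -6, 1, 0, 40], [0, -8, 1, 0, 40], [1, -10, 1, 0, 40], [1, -12, 1, 0, 40], [1, -12, 1, 0, 40]]]'

```text
time: 52.25
tool_pos: [0.5899, -0.1872, 0.1142]
ee_rot: [3.142, -0.002, 1.629]
wrist_force: [0.2, 5.3, -1.3]
width: 0.0659
```

```bash
cat >> cup.py <<'E'
def look(tag):
    for n in('top','scene'):
        s=snap(n,n[0]+tag+'.png');im=s['frame'].astype(int);r,g,b=im[...,0],im[...,1],im[...,2]
        h,w=r.shape;U,V=np.meshgrid(np.arange(w),np.arange(h))
        P=ray(s,np.c_[U.ravel(),V.ravel()],.016)*1000-[593,-225,0];a=np.radians(3.3)
        X=(P[:,0]*np.cos(a)+P[:,1]*np.sin(a)).reshape(h,w);Y=(-P[:,0]*np.sin(a)+P[:,1]*np.cos(a)).reshape(h,w)
        m=(abs(X)<40)&(Y>-90)&(Y<120)
        # knobs: saturated orange
        sat=(r-b)/np.maximum(r,1)
        for lab,k in(('orange',m&(r-b>55)&(sat>.53)),):
            n_,l,st,c=cv2.connectedComponentsWithStats(k.astype(np.uint8))
            print(n,lab,[(X[l==i].mean().round(),Y[l==i].mean().round(),int(st[i,4]),im[l==i].mean(0).round().tolist()) for i in range(1,n_) if st[i,4]>12])
E
python3 - <<'E'
from cup import *
look('40');o=robot.get_obs();print(o['tool_pos'],o['wrist_force'])
E
```

```text
top orange [(np.float64(22.0), np.float64(38.0), 14, [110.0, 75.0, 51.0]), (np.float64(-5.0), np.float64(37.0), 14, [114.0, 78.0, 53.0])]
scene orange [(np.float64(-36.0), np.float64(-5.0), 19, [115.0, 74.0, 46.0]), (np.float64(-14.0), np.float64(-5.0), 37, [120.0, 78.0, 48.0])]
[ 0.58986295 -0.18722351  0.11420139] [ 0.15623306  5.29669578 -1.41365067]
```

>>> step_arm --plan '[[[0, -2, 0, 0, 40], [0, -4, 0, 0, 40], [0, -6, 0, 0, 40], [0, -8, -1, 0, 40], [1, -10, -1, 0, 40], [1, -12, -1, 0, 40], [1, -13, -1, 0, 40], [1, -13, -1, 0, 40]]]'

```text
time: 53.02
tool_pos: [0.5908, -0.2006, 0.1129]
ee_rot: [-3.141, -0.001, 1.628]
wrist_force: [-0.7, 5.5, -1.6]
width: 0.0659
```

>>> step_arm --plan '[[[0, -2, 0, 0, 40], [0, -4, -1, 0, 40], [0, -6, -2, 0, 40], [0, -8, -3, 0, 40], [0, -8, -3, 0, 40], [0, -8, -3, 0, 40]]]'

```text
time: 53.52
tool_pos: [0.5912, -0.2098, 0.1102]
ee_rot: [3.141, 0.001, 1.628]
wrist_force: [-0.8, 3.9, -0.4]
width: 0.0657
```

Run:
```python
from cup import *
look('41');o=robot.get_obs();print(o['tool_pos'],o['wrist_force'])
```

```text
top orange [(np.float64(22.0), np.float64(32.0), 15, [109.0, 74.0, 49.0]), (np.float64(-5.0), np.float64(31.0), 19, [112.0, 76.0, 51.0])]
scene orange [(np.float64(-34.0), np.float64(-22.0), 19, [119.0, 77.0, 48.0]), (np.float64(-13.0), np.float64(-23.0), 18, [119.0, 79.0, 50.0])]
[ 0.59119086 -0.20984427  0.110185  ] [ 0.37628124  3.93118003 -1.32203481]
```

>>> step_arm --plan '[[[0, -2, 0, 0, 40], [0, -4, -1, 0, 40], [0, -5, -2, 0, 40], [0, -6, -2, 0, 40], [0, -6, -2, 0, 40], [0, -6, -2, 0, 40]]]'

```text
time: 54.12
tool_pos: [0.5915, -0.2162, 0.1087]
ee_rot: [3.14, 0.002, 1.628]
wrist_force: [2.1, 3.1, 1.2]
width: 0.0655
```

Run:
```python
from cup import *
look('42');o=robot.get_obs();print(o['tool_pos'],o['wrist_force'])
```

```text
top orange [(np.float64(-5.0), np.float64(25.0), 18, [111.0, 76.0, 51.0])]
scene orange [(np.float64(-33.0), np.float64(-28.0), 16, [115.0, 75.0, 46.0])]
[ 0.59144841 -0.21615785  0.10872319] [2.13265577 3.52623124 1.3757373 ]
```

>>> step_arm --plan '[[[0, -2, 0, 0, 40], [0, -4, 0, 0, 40], [0, -5, -1, 0, 40], [0, -6, -1, 0, 40], [0, -6, -1, 0, 40], [0, -6, -1, 0, 40]]]'

```text
time: 54.72
tool_pos: [0.5913, -0.2219, 0.107]
ee_rot: [3.14, 0.001, 1.628]
wrist_force: [3.7, 4.0, 0.4]
width: 0.0655
```

Run:
```python
from cup import *
look('43');o=robot.get_obs();print(o['tool_pos'],o['wrist_force'])
```

```text
top orange []
scene orange []
[ 0.59135283 -0.22184961  0.10704809] [ 3.37078762  2.93571409 -0.06971904]
```

>>> step_arm --plan '[[[0, -2, 0, 0, 40], [0, -4, -1, 0, 40], [0, -5, -2, 0, 40], [0, -6, -2, 0, 40], [0, -6, -2, 0, 40], [0, -6, -2, 0, 40]]]'

```text
time: 55.32
tool_pos: [0.5909, -0.2277, 0.1049]
ee_rot: [3.142, 0.001, 1.628]
wrist_force: [3.1, 3.5, -0.3]
width: 0.0656
```

Run:
```python
from cup import *
look('44');o=robot.get_obs();print(o['tool_pos'],o['wrist_force'])
```

```text
top orange []
scene orange []
[ 0.59088073 -0.22771388  0.10492622] [ 3.8492879   4.41375684 -0.99876223]
```

>>> step_arm --plan '[[[0, 0, 5, 0, 40], [0, 0, 10, 0, 40], [0, -4, 15, 0, 40], [0, 2, 15, 0, 40], [0, -6, 17, 0, 40], [0, 0, 17, 0, 40], [0, -6, 19, 0, 40], [0, 0, 20, 0, 40]]]'

```text
time: 56.08
tool_pos: [0.5906, -0.2297, 0.125]
ee_rot: [-3.141, 0.003, 1.626]
wrist_force: [0.2, 0.2, -2.2]
width: 0.0658
```

>>> step_arm --plan '[[[0, -6, 0, 0, 40], [0, 0, 0, 0, 40], [0, -6, 5, 0, 40], [0, -6, 15, 0, 40], [0, -6, 30, 0, 40], [0, -6, 40, 0, 40], [0, -6, 50, 0, 40], [0, -6, 50, 0, 40]]]'

```text
time: 56.75
tool_pos: [0.5924, -0.2345, 0.179]
ee_rot: [3.136, 0.004, 1.628]
wrist_force: [0.7, 1.3, -1.5]
width: 0.0656
```

Run:
```python
from cup import *
look('45');o=robot.get_obs();print(o['tool_pos'],o['wrist_force'],o['width'])
s=snap('scene');im=s['frame'].astype(int);r,b=im[...,0],im[...,2]
m=((r-b>70)&((r-b)/np.maximum(r,1)>.5)).astype(np.uint8);m[:90]=0;m[200:]=0;m[:,:180]=0;m[:,340:]=0
n,l,st,c=cv2.connectedComponentsWithStats(m);print([(st[i].tolist(),im[l==i].mean(0).round().tolist()) for i in range(1,n) if st[i,4]>15])
```

```text
top orange []
scene orange [(np.float64(-11.0), np.float64(-29.0), 24, [108.0, 70.0, 43.0]), (np.float64(10.0), np.float64(-26.0), 37, [116.0, 75.0, 47.0])]
[ 0.59127277 -0.23399405  0.17592074] [-0.10069035 -0.21154022 -3.31488036] 0.06558072471991276
[([259, 179, 52, 21, 551], [141.0, 92.0, 56.0])]
```

>>> step_arm --plan '[[[0, 20, 0, 0, 40], [0, 50, 0, 0, 40], [0, 85, 0, 0, 40], [0, 125, 0, 0, 40], [0, 165, 0, 0, 40], [0, 205, 0, 0, 40], [0, 245, 0, 0, 40], [0, 285, 0, 0, 40]]]'

```text
time: 57.57
tool_pos: [0.5899, 0.0531, 0.1738]
ee_rot: [-3.14, 0.001, 1.628]
wrist_force: [0.8, -0.4, -1.8]
width: 0.0656
```

>>> step_arm --plan '[[[0, 40, 0, -0.05, 40], [0, 80, 0, -0.1, 40], [0, 120, 0, -0.14, 40], [0, 160, 0, -0.14, 40], [0, 190, 0, -0.14, 40], [0, 210, 0, -0.14, 40], [0, 220, 0, -0.14, 40], [0, 220, 0, -0.14, 40]]]'

```text
time: 58.23
tool_pos: [0.5899, 0.2732, 0.1734]
ee_rot: [-3.139, 0.002, 1.491]
wrist_force: [0.0, -0.5, -3.0]
width: 0.0655
```

Run:
```python
from cup import *
o=robot.get_obs();print(o['time'],o['tool_pos'],o['wrist_force'],o['ee_rot'])
a=np.radians(3.3);pad=np.array([593,-225,0.])
for n,ref in(('top','t31.png'),('scene','s31.png')):
    s=snap(n,n[0]+'46.png');im=s['frame'].astype(int);r,g,b=im[...,0],im[...,1],im[...,2]
    R0=cv2.imread('pics/'+ref)[...,::-1].astype(int)
    d=np.abs(im-R0).sum(2)
    h,w=r.shape;U,V=np.meshgrid(np.arange(w),np.arange(h))
    P=ray(s,np.c_[U.ravel(),V.ravel()],.02)*1000-pad
    X=(P[:,0]*np.cos(a)+P[:,1]*np.sin(a)).reshape(h,w);Y=(-P[:,0]*np.sin(a)+P[:,1]*np.cos(a)).reshape(h,w)
    m=((d>45)&(abs(X)<160)&(abs(Y)<140)).astype(np.uint8)
    k,l,st,c=cv2.connectedComponentsWithStats(m)
    print(n,[(X[l==i].mean().round(),Y[l==i].mean().round(),int(st[i,4]),im[l==i].mean(0).round().tolist()) for i in range(1,k) if st[i,4]>8])
    print('all orange px top30', [(int(x),int(y)) for x,y in list(zip(X[m>0],Y[m>0]))[::25]])
s=snap('top')
pts=[(x,y) for y in range(-32,33,8) for x in range(-32,33,8)]
ey=np.array([-np.sin(a),np.cos(a),0]);ex=np.array([np.cos(a),np.sin(a),0])
p=proj(s,np.array([(pad+x*ex+y*ey+[0,0,20])/1000 for x,y in pts])).round().astype(int)
v=np.array([s['frame'][q[1],q[0],0] for q in p]).reshape(9,9);print(v)
```

```text
58.2333 [0.58992811 0.27317009 0.17344119] [ 0.00502779 -0.45566371 -3.00658533] [-3.13924395e+00  1.73314925e-03  1.49093441e+00]
top [(np.float64(-9.0), np.float64(-17.0), 247, [101.0, 71.0, 50.0]), (np.float64(8.0), np.float64(18.0), 34, [110.0, 79.0, 57.0]), (np.float64(-9.0), np.float64(19.0), 12, [103.0, 75.0, 55.0]), (np.float64(-24.0), np.float64(-37.0), 16, [91.0, 65.0, 47.0])]
all orange px top30 [(22, -17), (16, 14), (11, 14), (7, 19), (3, -29), (-3, -22), (-9, 18), (-13, -16), (-17, -2), (-20, -18), (-23, -39), (-26, -6), (-29, -22)]
scene [(np.float64(-10.0), np.float64(-21.0), 276, [123.0, 83.0, 55.0])]
all orange px top30 [(-40, -49), (-33, -37), (-21, -33), (-22, -24), (-12, -23), (-24, -10), (14, -31), (14, -27), (10, -20), (5, -12), (23, -17), (20, -3)]
[[106 112  87 127  86  71 102  94  74]
 [ 97  92  82 125  92 106 118 128 101]
 [114  81  96  99 106  86  96 131  94]
 [118 110 111 127 123 134 139 139  88]
 [110  91  96 143 142 139 151 144  87]
 [130 129 134 141 133 144 147 131  87]
 [132 139 139 110 120 112 108 116 107]
 [118 129 124 101 112  97 110 118  94]
 [ 49  51  62  47  51  48  65  49  48]]
```

Run:
```python
from cup import *
for n in('top','scene'):
    s=snap(n);im=s['frame'].astype(int);r,b=im[...,0],im[...,2]
    q=proj(s,[[.59,.29,.13]])[0].astype(int)
    m=((r-b>40)&((r-b)/np.maximum(r,1)>.42)).astype(np.uint8)
    y0,x0=q[1]-60,q[0]-60
    k,l,st,c=cv2.connectedComponentsWithStats(m[y0:y0+120,x0:x0+120]);print(n,q,[(st[i].tolist(),im[y0:y0+120,x0:x0+120][l==i].mean(0).round().tolist()) for i in range(1,k) if st[i,4]>8])
# upscale cell, blobs: saturation-based circles
t=snap('top')['frame'][232:280,452:497];t=cv2.resize(t,None,fx=8,fy=8,interpolation=2)
g=cv2.GaussianBlur(t[...,0],(0,0),4)
c=cv2.HoughCircles(g,cv2.HOUGH_GRADIENT,1,50,param1=40,param2=14,minRadius=30,maxRadius=48);print('top',None if c is None else c[0].round().tolist())
s=snap('scene')['frame'][125:180,195:250];s=cv2.resize(s,None,fx=8,fy=8,interpolation=2);g=cv2.GaussianBlur(s[...,0],(0,0),4)
c=cv2.HoughCircles(g,cv2.HOUGH_GRADIENT,1,50,param1=40,param2=14,minRadius=28,maxRadius=48);print('scene',None if c is None else c[0].round().tolist())
t=snap('top')['frame']
for v in range(240,276,3): print(v,[int(x) for x in t[v,456:492:2,0]])
```

```text
top [244 243] [([41, 115, 4, 5, 19], [104.0, 73.0, 52.0])]
scene [365 289] [([0, 0, 8, 3, 15], [103.0, 65.0, 44.0]), ([38, 33, 3, 6, 10], [118.0, 97.0, 58.0])]
top [[42.0, 78.0, 36.0], [288.0, 68.0, 36.0]]
scene [[240.0, 202.0, 41.0], [294.0, 160.0, 36.0], [182.0, 220.0, 42.0], [354.0, 180.0, 39.0], [336.0, 104.0, 32.0]]
240 [71, 75, 55, 52, 55, 57, 58, 60, 62, 65, 65, 68, 71, 58, 43, 44, 51, 114]
243 [70, 100, 105, 117, 132, 130, 126, 134, 125, 126, 126, 132, 130, 91, 47, 46, 51, 108]
246 [71, 107, 122, 116, 123, 133, 146, 150, 145, 133, 103, 100, 103, 90, 52, 45, 49, 105]
249 [57, 98, 108, 105, 130, 152, 151, 143, 135, 104, 89, 113, 117, 100, 62, 45, 45, 89]
252 [51, 91, 95, 110, 132, 140, 137, 135, 139, 120, 94, 91, 94, 84, 55, 42, 42, 75]
255 [49, 100, 120, 124, 119, 132, 139, 141, 127, 120, 108, 91, 110, 115, 87, 48, 41, 72]
258 [50, 94, 102, 112, 119, 144, 144, 143, 126, 131, 99, 95, 126, 129, 112, 59, 43, 68]
261 [43, 89, 110, 123, 138, 144, 130, 96, 106, 111, 102, 82, 83, 90, 87, 59, 45, 57]
264 [44, 75, 125, 139, 142, 141, 102, 95, 110, 115, 100, 76, 91, 111, 113, 93, 56, 48]
267 [45, 73, 129, 145, 135, 129, 125, 104, 93, 108, 109, 84, 87, 108, 109, 91, 55, 51]
270 [41, 70, 105, 109, 107, 110, 107, 103, 98, 99, 100, 98, 87, 90, 90, 85, 83, 78]
273 [45, 68, 91, 86, 85, 87, 90, 101, 110, 111, 103, 93, 90, 88, 80, 49, 44, 42]
```

The knobs are in the cork cell and nothing changed around the box. The cup shows no orange, so it's empty. It's still tilted about 50° in the grip; I'll right it partly on the outer face of the tray's far end wall before setting it down.

>>> step_arm --plan '[[[-5, -40, 0, -0.05, 40], [-10, -80, 0, -0.1, 40], [-15, -120, 0, -0.145, 40], [-20, -160, 0, -0.145, 40], [-25, -200, 0, -0.145, 40], [-30, -240, 0, -0.145, 40], [-35, -280, 0, -0.145, 40], [-40, -320, 0, -0.145, 40]]]'

```text
time: 59.3
tool_pos: [0.5502, -0.0512, 0.1756]
ee_rot: [3.14, 0.001, 1.342]
wrist_force: [0.6, 0.3, -1.8]
width: 0.0653
```

>>> step_arm --plan '[[[-5, -40, 0, 0, 40], [-11, -75, 0, 0, 40], [-11, -82, 0, 0, 40], [-11, -82, -25, 0, 40], [-11, -82, -50, 0, 40], [-11, -82, -75, 0, 40], [-11, -82, -90, 0, 40], [-11, -82, -90, 0, 40]]]'

```text
time: 59.97
tool_pos: [0.5383, -0.131, 0.0824]
ee_rot: [-3.138, 0.002, 1.342]
wrist_force: [-1.0, 0.1, -3.2]
width: 0.0659
```

>>> step_arm --plan '[[[1, 4, 0, 0, 40], [2, 8, 0, 0, 40], [3, 12, 0, 0, 40], [3, 15, 0, 0, 40], [3, 15, 0, 0, 40]]]'

```text
time: 60.38
tool_pos: [0.5437, -0.1166, 0.0886]
ee_rot: [3.138, 0.004, 1.343]
wrist_force: [-4.0, -4.1, 5.1]
width: 0.0655
```

>>> step_arm --plan '[[[1, 3, 0, 0, 40], [1, 6, 1, 0, 40], [2, 9, 1, 0, 40], [2, 9, 1, 0, 40]]]'

```text
time: 60.72
tool_pos: [0.5458, -0.1077, 0.0903]
ee_rot: [3.137, 0.004, 1.343]
wrist_force: [-5.1, -3.6, 7.9]
width: 0.0654
```

>>> step_arm --plan '[[[1, 3, 1, 0, 40], [1, 6, 2, 0, 40], [2, 9, 2, 0, 40], [3, 12, 3, 0, 40], [3, 12, 3, 0, 40]]]'

```text
time: 61.13
tool_pos: [0.5486, -0.0949, 0.0918]
ee_rot: [3.139, 0.003, 1.344]
wrist_force: [-4.1, -2.2, 6.9]
width: 0.0655
```

>>> step_arm --plan '[[[1, 3, 1, 0, 40], [1, 6, 2, 0, 40], [2, 9, 2, 0, 40], [3, 12, 3, 0, 40], [3, 12, 3, 0, 40]]]'

```text
time: 61.55
tool_pos: [0.5519, -0.0823, 0.093]
ee_rot: [3.139, 0.001, 1.343]
wrist_force: [-0.6, -3.5, 4.9]
width: 0.0659
```

Run:
```python
from cup import *
s=snap('scene','s47.png');t=snap('top','t47.png');o=robot.get_obs();print(o['tool_pos'],o['wrist_force'],(o['tool_pos']*1000-T0)@EX)
# dark cup silhouette lower boundary vs model
im=s['frame'].astype(int);m=((im.max(2)<80)&(im.max(2)-im.min(2)<25))
b=proj(s,[o['tool_pos']])[0].astype(int)
for th in(15,25,35,45): print(th,proj(s,cup_pts(o,np.radians(th),[(39,-31,-80),(39,31,-80),(39,-31,-33),(39,31,-33)])).round(1).tolist())
for u in range(b[0]-16,b[0]+24,4):
    v=np.nonzero(m[b[1]:b[1]+70,u])[0]; print(u,(v.min()+b[1],v.max()+b[1]) if len(v) else None,end=' ')
for q in gr(s,xmax=71,vmin=100,lo=.7,z=.024): print(q[:4])
```

```text
[ 0.55185121 -0.08234356  0.09297834] [-1.06638768 -2.54666827  5.49616935] -76.83815262384668
15 [[273.0, 198.9], [298.9, 191.0], [269.7, 182.4], [296.5, 174.4]]
25 [[274.2, 199.6], [300.4, 191.6], [269.9, 181.0], [296.8, 173.0]]
35 [[275.0, 199.2], [301.6, 191.0], [269.8, 179.0], [296.9, 170.9]]
45 [[275.5, 197.5], [302.5, 189.2], [269.4, 176.4], [296.8, 168.3]]
260 None 264 (np.int64(162), np.int64(176)) 268 (np.int64(162), np.int64(188)) 272 (np.int64(162), np.int64(195)) 276 (np.int64(170), np.int64(196)) 280 (np.int64(168), np.int64(194)) 284 (np.int64(167), np.int64(193)) 288 (np.int64(162), np.int64(192)) 292 (np.int64(166), np.int64(191)) 296 (np.int64(176), np.int64(189)) ([-19.0, 1.0], [36.0, 64.0], 1, 275)
([13.0, 0.0], [63.0, 20.0], 90, 199)
([37.0, 1.0], [62.0, 20.0], 89, 204)
([60.0, -0.0], [17.0, 63.0], 1, 178)
```

>>> step_arm --plan '[[[-2, -8, 15, 0, 40], [-2, -8, 40, 0, 40], [0, 0, 60, 0, 40], [4, 40, 60, 0.05, 40], [8, 80, 60, 0.1, 40], [12, 120, 60, 0.145, 40], [16, 160, 60, 0.145, 40], [20, 200, 60, 0.145, 40]]]'

```text
time: 62.32
tool_pos: [0.5697, 0.1207, 0.1499]
ee_rot: [-3.138, -0.002, 1.488]
wrist_force: [0.9, -0.4, -2.9]
width: 0.0658
```

>>> step_arm --plan '[[[4, 40, 0, 0, 40], [8, 80, 0, 0, 40], [12, 115, 0, 0, 40], [16, 145, 0, 0, 40], [20, 165, 0, 0, 40], [20, 172, -10, 0, 40], [20, 172, -30, 0, 40], [20, 172, -50, 0, 40]]]'

```text
time: 62.98
tool_pos: [0.5901, 0.2904, 0.0999]
ee_rot: [-3.14, -0.0, 1.489]
wrist_force: [0.9, -0.5, -2.6]
width: 0.0663
```

>>> step_arm --plan '[[[0, 0, -15, 0, 40], [0, 0, -25, 0, 40], [0, 0, -30, 0, 40], [0, 0, -32, 0, 40], [0, 0, -34, 0, 40], [0, 0, -35, 0, 40], [0, 0, -35, 0, 40]]]'

```text
time: 63.57
tool_pos: [0.5915, 0.2894, 0.0681]
ee_rot: [3.14, 0.0, 1.488]
wrist_force: [-0.5, -0.3, -3.0]
width: 0.0657
```

>>> step_arm --plan '[[[0, 0, -1, 0, 40], [0, 0, -2, 0, 40], [0, 0, -2, 0, 40], [0, 0, -2, 0, 40]]]'

```text
time: 63.9
tool_pos: [0.5917, 0.2896, 0.0671]
ee_rot: [3.139, -0.0, 1.488]
wrist_force: [-0.4, 0.0, 5.5]
width: 0.0657
```

>>> step_arm --plan '[[[0, 0, -1, 0, 40], [0, 0, -2, 0, 40], [0, 0, -2, 0, 40], [0, 0, -2, 0, 40]]]'

```text
time: 64.23
tool_pos: [0.5917, 0.2897, 0.067]
ee_rot: [3.138, -0.001, 1.488]
wrist_force: [-3.5, -0.9, 11.4]
width: 0.0658
```

>>> step_arm --plan '[[[0, 0, 2, 0, 40], [0, 0, 3, 0, 72], [0, 0, 3, 0, 74], [0, 0, 3, 0, 78], [0, 0, 3, 0, 90], [0, 0, 3, 0, 100], [0, 0, 3, 0, 100], [0, 0, 3, 0, 100]]]'

```text
time: 64.9
tool_pos: [0.5909, 0.2892, 0.0658]
ee_rot: [-3.141, 0.001, 1.488]
wrist_force: [0.1, 0.3, 0.8]
width: 0.0935
```

>>> step_arm --plan '[[[0, 0, 10, 0, 100], [0, 0, 25, 0, 100], [0, 0, 50, 0, 100], [0, 0, 90, 0, 100], [0, 0, 120, 0, 100], [0, -40, 120, 0, 100], [-20, -80, 120, 0, 100], [-40, -120, 120, 0, 100]]]'

```text
time: 65.57
tool_pos: [0.554, 0.1738, 0.1876]
ee_rot: [3.139, 0.001, 1.489]
wrist_force: [0.1, -0.3, -0.3]
width: 0.0935
```

>>> step_arm --plan '[[[-20, -40, 20, 0.1, 60], [-40, -80, 20, 0.2, 60], [-60, -110, 20, 0.3, 60], [-60, -110, 20, 0.4, 60], [-60, -110, 20, 0.5, 60], [-60, -110, 20, 0.6, 60]]]'

```text
time: 66.07
tool_pos: [0.4934, 0.0637, 0.2076]
ee_rot: [3.139, 0.002, 2.091]
wrist_force: [-0.6, -0.5, -0.3]
width: 0.0582
```

Run:
```python
from cup import *
o=robot.get_obs();print(o['time'],o['tool_pos'],o['ee_rot'],o['joint_positions'].round(2))
def gray(im): return cv2.cvtColor(im,cv2.COLOR_RGB2GRAY)
# cup now vs initial: template match of the cup patch from initial images
for n,bx in(('top',(222,226,274,266)),('scene',(335,288,392,345))):
    s=snap(n,n[0]+'48.png');a=cv2.imread(f'pics/{n}0.png')[...,::-1]
    x0,y0,x1,y1=bx;T=a[y0:y1,x0:x1].copy()
    g=s['frame'][y0-20:y1+20,x0-20:x1+20].astype(int)
    # dark (cup) vs mat
    print(n);d=(g.max(2)<26)
    k,l,st,c=cv2.connectedComponentsWithStats(d.astype(np.uint8));print([(st[i].tolist(),c[i].round(1).tolist()) for i in range(1,k) if st[i,4]>25])
    for r in range(4,g.shape[0],4): print(r+y0-20,g[r,::3,0].tolist())
```

```text
66.0667 [0.49343262 0.06369799 0.20755337] [3.13928037e+00 2.14506899e-03 2.09067145e+00] [ 0.01 -0.03  1.49 -0.    1.68 -0.51]
top
[([41, 25, 15, 26, 110], [47.1, 36.0]), ([24, 28, 10, 22, 100], [27.5, 37.8]), ([30, 52, 16, 4, 33], [37.9, 53.7])]
210 [171, 171, 171, 170, 170, 171, 170, 171, 171, 170, 171, 171, 170, 170, 172, 173, 170, 171, 171, 171, 171, 170, 171, 171, 172, 170, 171, 171, 172, 172, 170]
214 [170, 170, 169, 170, 170, 170, 169, 170, 171, 170, 171, 170, 170, 171, 170, 171, 171, 170, 170, 172, 170, 172, 170, 171, 171, 170, 170, 170, 169, 171, 171]
218 [169, 170, 170, 170, 105, 74, 84, 85, 89, 103, 100, 104, 107, 109, 107, 116, 115, 120, 131, 130, 133, 149, 148, 150, 151, 150, 153, 154, 153, 154, 158]
222 [171, 170, 171, 169, 77, 36, 32, 32, 34, 35, 32, 34, 28, 33, 33, 34, 34, 31, 39, 35, 30, 35, 33, 33, 29, 33, 31, 36, 34, 29, 31]
226 [169, 170, 169, 168, 68, 33, 34, 35, 34, 34, 30, 32, 32, 29, 33, 35, 30, 31, 34, 34, 33, 35, 34, 33, 38, 33, 31, 34, 34, 35, 31]
230 [168, 167, 166, 164, 57, 37, 38, 36, 35, 32, 37, 35, 44, 51, 28, 32, 34, 34, 37, 37, 34, 34, 34, 32, 37, 3
[... 4569 characters left out ...]
1, 40, 40, 40, 42, 39, 41, 41, 41, 40, 42, 42, 42, 103, 210, 213, 213, 213]
352 [213, 213, 213, 213, 213, 213, 213, 213, 107, 42, 40, 43, 41, 41, 41, 43, 43, 43, 42, 40, 41, 40, 42, 40, 40, 40, 101, 208, 213, 213, 213, 213, 213]
356 [213, 213, 213, 213, 213, 213, 213, 213, 213, 103, 43, 41, 41, 41, 40, 42, 40, 42, 44, 42, 40, 41, 41, 41, 99, 201, 213, 213, 213, 213, 213, 213, 213]
360 [213, 213, 213, 213, 213, 213, 213, 213, 214, 213, 87, 42, 40, 40, 41, 43, 42, 41, 42, 40, 42, 42, 79, 200, 213, 213, 213, 213, 213, 213, 213, 213, 213]
364 [213, 213, 213, 213, 213, 213, 213, 213, 213, 213, 212, 75, 39, 40, 40, 41, 41, 40, 41, 41, 67, 195, 213, 213, 213, 213, 213, 213, 213, 213, 213, 213, 213]
```

The cup is empty; its bar and edges keep the same offsets as at the start, so it's standing upright. Now measuring the cover's grip block and the box for the last step.

Run:
```python
from cup import *
t=snap('top','t49.png');s=snap('scene','s49.png')
for n,S,bx in(('top',t,(515,270,560,330)),('scene',s,(205,55,262,110))):
    im=S['frame'].astype(int);r,g,b=im[...,0],im[...,1],im[...,2]
    m=((r+g+b<200)&(r-b>5)).astype(np.uint8);x0,y0,x1,y1=bx;q=np.zeros_like(m);q[y0:y1,x0:x1]=m[y0:y1,x0:x1]
    cs=cv2.findContours(q,0,1)[0]
    if not cs: print(n,'none');continue
    c=max(cs,key=cv2.contourArea);R=cv2.minAreaRect((ray(S,c[:,0],.029)[:,:2]*1000).astype(np.float32));print(n,'block',np.round(R[0],1),np.round(R[1],1),round(R[2],1),cv2.minAreaRect(c)[0])
im=t['frame'][...,0].astype(float)
def cross(row,a,b,thr):  # first crossing from a towards b below thr
    st=1 if b>a else -1
    for u in range(a,b,st):
        if im[row,u]<thr: return u-st*(thr-im[row,u])/(im[row,u-st]-im[row,u]+1e-6)
L=[];Rr=[]
for row in range(250,332,8):
    u1=cross(row,444,475,100);u2=cross(row,506,475,105)
    if u1 and u2:
        p1=ray(t,[(u1,row)],0)[0]*1000;p2=ray(t,[(u2,row)],.055)[0]*1000;L.append(p1[:2]);Rr.append(p2[:2])
L=np.array(L);Rr=np.array(Rr)
for A in(L,Rr):
    f=np.polyfit(A[:,0],A[:,1],1);print('edge slope deg',np.degrees(np.arctan(f[0])).round(2),'y at 517',np.polyval(f,517).round(1),'res',(A[:,1]-np.polyval(f,A[:,0])).round(1))
# end edges: columns
for col in (466,472,478,484):
    colv=im[:,col]; 
    for a,b in((228,250),(350,322)):
        st=1 if b>a else -1
        for v in range(a,b,st):
            if colv[v]<110: break
        vv=v-st*(110-colv[v])/(colv[v-st]-colv[v]+1e-6)
        print(col,round(vv,1),(ray(t,[(col,vv)],.055)[0]*1000).round(1)[:2],'z0',(ray(t,[(col,vv)],0)[0]*1000).round(1)[:2])
```

```text
top block [ 492.4 -356.2] [55.2 15.1] 2.4 (528.162109375, 298.94482421875)
scene block [ 497.  -347.9] [57.5 21.1] 0.4 (242.36582946777344, 104.79267120361328)
edge slope deg 3.27 y at 517 -191.9 res [-0.3  0.2 -0.   0.   0.2 -0.2  0.1 -0.1  0.2  0.1 -0.2]
edge slope deg 3.33 y at 517 -268.2 res [-0.2  0.3 -0.2 -0.1  0.2  0.1 -0.2  0.   0.4 -0.2 -0.1]
466 236.9 [ 629.6 -207.2] z0 [ 639.  -223.5]
466 338.3 [ 400.1 -202.7] z0 [ 398.2 -218.7]
472 236.7 [ 630.4 -221.1] z0 [ 639.8 -238.1]
472 338.2 [ 400.6 -216.1] z0 [ 398.7 -232.8]
478 236.7 [ 630.8 -235. ] z0 [ 640.3 -252.6]
478 337.6 [ 402.3 -229.5] z0 [ 400.5 -246.9]
484 236.4 [ 631.9 -248.9] z0 [ 641.4 -267.2]
484 337.4 [ 403.2 -243. ] z0 [ 401.5 -261. ]
```

>>> step_arm --plan '[[[0, -40, 0, 0.12, 55], [0, -80, 0, 0.24, 55], [0, -120, 0, 0.36, 55], [0, -160, 0, 0.48, 55], [0, -200, 0, 0.6, 55], [0, -240, 0, 0.72, 55], [0, -280, 0, 0.84, 55], [0, -320, 0, 0.96, 55]]]'

```text
time: 66.93
tool_pos: [0.4938, -0.2368, 0.2064]
ee_rot: [3.141, 0.002, 2.993]
wrist_force: [1.5, 1.2, 0.3]
width: 0.0518
```

>>> step_arm --plan '[[[0, -40, 0, 0.1, 55], [0, -80, -10, 0.13, 55], [0, -107, -40, 0.13, 55], [0, -107, -80, 0.13, 55], [0, -107, -115, 0.13, 55], [0, -107, -130, 0.13, 55], [0, -107, -130, 0.13, 55], [0, -107, -130, 0.13, 55]]]'

```text
time: 67.6
tool_pos: [0.4936, -0.3419, 0.0752]
ee_rot: [3.14, -0.001, 3.117]
wrist_force: [1.0, -0.3, 0.6]
width: 0.0516
```

Run:
```python
from h import *
snap('scene');snap('scene');o=robot.get_obs();print(o['tool_pos'],o['ee_rot'],o['joint_positions'][5],o['width'])
```

```text
[ 0.49523283 -0.34308731  0.07851559] [-3.13924688  0.0042266   3.11813112] -2.247856082747538 0.05207783167363104
```

>>> step_arm --plan '[[[-1, -20, 0, 0.06, 55], [-1, -20, 0, 0.06, 55], [-1, -20, -25, 0.06, 55], [-1, -20, -45, 0.06, 55], [-1, -20, -58, 0.06, 55], [-1, -20, -64, 0.06, 55], [-1, -20, -64, 0.06, 55], [-1, -20, -64, 0.06, 55]]]'

```text
time: 68.37
tool_pos: [0.4934, -0.3625, 0.0131]
ee_rot: [-3.141, 0.002, -3.105]
wrist_force: [0.9, 0.1, 0.2]
width: 0.0519
```

>>> step_arm --plan '[[[0, 0, 0, 0, 20], [0, 0, 0, 0, 0], [0, 0, 0, 0, 0], [0, 0, 0, 0, 0], [0, 0, 0, 0, 0], [0, 0, 0, 0, 0]]]'

```text
time: 68.87
tool_pos: [0.4929, -0.3624, 0.0123]
ee_rot: [3.142, 0.001, -3.105]
wrist_force: [0.4, 0.7, -0.3]
width: 0.0155
```

>>> step_arm --plan '[[[0, 0, 5, 0, 0], [0, 0, 20, 0, 0], [0, 0, 50, 0, 0], [0, 0, 80, 0, 0], [0, 0, 100, 0, 0], [0, 0, 100, 0, 0], [0, 0, 100, 0, 0]]]'

```text
time: 69.45
tool_pos: [0.4934, -0.3628, 0.1132]
ee_rot: [-3.14, 0.003, -3.105]
wrist_force: [-0.2, 1.3, -2.0]
width: 0.0118
```

Run:
```python
from h import *
s=snap('scene','s50.png');t=snap('top','t50.png');o=robot.get_obs();print(o['tool_pos'],o['ee_rot'],o['wrist_force'],o['width'])
```

```text
[ 0.49179205 -0.36142772  0.1097156 ] [ 3.13858873e+00 -1.74496704e-03 -3.10494361e+00] [-0.63159871 -0.30752443 -2.2492572 ] 0.011638126230792998
```

>>> step_arm --plan '[[[3, 15, 0, 0, 0], [7, 40, 0, 0.01, 0], [12, 70, 0, 0.021, 0], [17, 98, 0, 0.021, 0], [20, 118, 0, 0.021, 0], [22, 130, 0, 0.021, 0], [22, 132, 0, 0.021, 0], [22, 132, 0, 0.021, 0]]]'

```text
time: 70.22
tool_pos: [0.5144, -0.2294, 0.1111]
ee_rot: [3.141, -0.001, -3.082]
wrist_force: [-0.3, -0.0, -1.2]
width: 0.0119
```

Run:
```python
from h import *
s=snap('scene');t=snap('top','t51.png');o=robot.get_obs();print(o['tool_pos'],o['ee_rot'],o['width'])
P=o['tool_pos']*1000;a=np.radians(3.3);ex=np.array([np.cos(a),np.sin(a),0])
for k in(-116,116):
    print(proj(t,[(P+k*ex+[0,0,-10])/1000]).round(1))
    print('scene',proj(s,[(P+k*ex+[0,0,-10])/1000]).round(1))
```

```text
[ 0.51451011 -0.23098822  0.11157705] [-3.14155803e+00  2.54445408e-04 -3.08450202e+00] 0.01125063440700678
[[488.7 340.4]]
scene [[296.1  92.5]]
[[479.8 233.4]]
scene [[214.7 135.2]]
```

>>> step_arm --plan '[[[1, 1, -10, 0, 0], [1, 1, -20, 0, 0], [1, 1, -30, 0, 0], [1, 1, -37, 0, 0], [1, 1, -41, 0, 0], [1, 1, -43, 0, 0], [1, 1, -43, 0, 0]]]'

```text
time: 70.9
tool_pos: [0.5157, -0.2294, 0.0688]
ee_rot: [3.141, 0.001, -3.084]
wrist_force: [0.4, -0.0, -1.4]
width: 0.0117
```

>>> step_arm --plan '[[[0, 0, -1, 0, 0], [0, 0, -2, 0, 0], [0, 0, -2, 0, 0], [0, 0, -2, 0, 0]]]'

```text
time: 71.23
tool_pos: [0.5163, -0.2296, 0.0683]
ee_rot: [-3.141, 0.002, -3.084]
wrist_force: [-2.6, 1.0, 4.6]
width: 0.0116
```

>>> step_arm --plan '[[[0, 0, 1, 0, 0], [0, 0, 1, 0, 30], [0, 0, 1, 0, 50], [0, 0, 1, 0, 50], [0, 0, 1, 0, 50], [0, 0, 30, 0, 50], [0, 0, 70, 0, 50], [0, 0, 110, 0, 50]]]'

```text
time: 71.9
tool_pos: [0.5148, -0.2287, 0.1765]
ee_rot: [3.139, -0.002, -3.084]
wrist_force: [0.0, -1.1, 0.1]
width: 0.047
```

>>> step_arm --plan '[[[-20, 40, 30, -0.1, 50], [-40, 80, 40, -0.2, 50], [-60, 120, 40, -0.3, 50], [-90, 155, 40, -0.4, 50], [-120, 190, 40, -0.5, 50], [-140, 220, 40, -0.6, 50], [-140, 220, 40, -0.6, 50], [-140, 220, 40, -0.6, 50]]]'

```text
time: 72.57
tool_pos: [0.3739, -0.0067, 0.2178]
ee_rot: [3.14, 0.002, 2.604]
wrist_force: [0.4, 0.6, -0.7]
width: 0.0471
```

```bash
cat > fin.py <<'E'
from cup import *
o=robot.get_obs();print(o['time'],o['tool_pos'],o['wrist_force'])
a0=cv2.imread('pics/top0.png')[...,::-1];s0=cv2.imread('pics/scene0.png')[...,::-1]
t=snap('top','tF.png');s=snap('scene','sF.png')
for n,S,bx in(('top',t,(462,255,500,312)),('scene',s,(235,100,282,140))):
  for lab,im in(('start',a0 if n=='top' else s0),('now',S['frame'])):
    im=im.astype(int);r,g,b=im[...,0],im[...,1],im[...,2]
    m=((r+g+b<200)&(r-b>5)).astype(np.uint8);x0,y0,x1,y1=bx;q=np.zeros_like(m);q[y0:y1,x0:x1]=m[y0:y1,x0:x1]
    c=max(cv2.findContours(q,0,1)[0],key=cv2.contourArea);R=cv2.minAreaRect((ray(S,c[:,0],.084)[:,:2]*1000).astype(np.float32));print(n,lab,'block',np.round(R[0],1),np.round(R[1],1),round(R[2],1))
for lab,im in(('start',a0),('now',t['frame'])):
    im=im[...,0].astype(float)
    E=[]
    for row in range(245,333,8): # plate/right edge gradient and left dark->plate edge
        g=np.diff(cv2.GaussianBlur(im,(0,0),1)[row]); E.append((row,int(450+np.argmax(g[450:480])),round(g[450:480].max()),int(480+np.argmax(np.abs(g[480:510]))),round(np.abs(g[480:510]).max())))
    print(lab,E)
print('tray');[print(q[:4]) for q in gr(s,xmax=71,vmin=110,lo=.7,z=.024)]
for nm,S,A,bx in(('top',t,a0,0),('scene',s,s0,0)):
    d=(np.abs(S['frame'].astype(int)-A).sum(2)>60).astype(np.uint8)
    k,l,st,c=cv2.connectedComponentsWithStats(cv2.morphologyEx(d,cv2.MORPH_OPEN,np.ones((3,3))));print(nm,'changed',[(st[i].tolist()) for i in range(1,k) if st[i,4]>40])
E
python3 fin.py
```

```text
72.5667 [ 0.3739242  -0.00668483  0.21780873] [ 0.43397     0.61506606 -0.71198724]
top start block [ 515.5 -226.6] [53.3 14.2] 3.5
top now block [ 515.4 -223.5] [53.2 13.6] 3.1
scene start block [ 521.5 -219.4] [62.  23.5] 4.2
scene now block [ 521.2 -216.3] [62.  22.6] 5.1
start [(245, 456, 30, 490, 2), (253, 457, 31, 491, 1), (261, 458, 29, 492, 0), (269, 458, 31, 492, 2), (277, 459, 31, 483, 21), (285, 459, 30, 483, 22), (293, 460, 31, 484, 23), (301, 461, 30, 484, 2), (309, 461, 31, 495, 0), (317, 462, 31, 497, 1), (325, 463, 30, 500, 2)]
now [(245, 455, 33, 489, 5), (253, 456, 33, 493, 4), (261, 456, 32, 490, 6), (269, 457, 33, 491, 5), (277, 458, 31, 481, 23), (285, 458, 33, 482, 23), (293, 459, 33, 483, 23), (301, 459, 31, 494, 5), (309, 460, 33, 494, 6), (317, 461, 32, 498, 6), (325, 461, 33, 499, 5)]
tray
([-35.0, 1.0], [18.0, 63.0], 0, 169)
([-12.0, 1.0], [62.0, 19.0], 88, 177)
([12.0, 1.0], [62.0, 20.0], 88, 185)
([37.0, 2.0], [62.0, 19.0], 89, 190)
([60.0, 0.0], [17.0, 62.0], 1, 176)
top changed [[455, 239, 11, 100, 351], [347, 243, 12, 26, 167], [357, 247, 11, 26, 162], [367, 249, 11, 25, 157], [377, 252, 11, 25, 158], [387, 255, 11, 25, 161], [481, 273, 5, 26, 82], [222, 295, 9, 7, 44], [223, 295, 40, 39, 1158], [205, 297, 18, 36, 483], [342, 307, 145, 173, 17209], [127, 400, 224, 80, 7059], [7, 460, 12, 9, 54], [53, 460, 24, 20, 271], [38, 469, 15, 11, 106], [2, 471, 9, 9, 53]]
scene changed [[295, 0, 134, 189, 9029], [561, 0, 16, 7, 76], [621, 0, 19, 23, 260], [523, 12, 43, 29, 536], [619, 22, 21, 10, 142], [425, 25, 58, 72, 1922], [493, 27, 125, 140, 5417], [598, 33, 36, 50, 335], [492, 103, 11, 7, 49], [459, 142, 148, 173, 6160], [273, 189, 25, 11, 138], [276, 196, 26, 12, 147], [280, 205, 25, 11, 148], [284, 213, 26, 11, 153], [287, 221, 25, 12, 150], [395, 249, 72, 72, 2181], [364, 309, 10, 9, 72], [354, 315, 9, 9, 71], [370, 318, 10, 9, 69], [360, 325, 9, 8, 55]]
```

Run:
```python
from cup import *
for a,b,bx in(('t31.png','tF.png',(200,285,275,345)),('s31.png','sF.png',(385,235,470,325)),('t48.png','tF.png',(215,220,290,275)),('s48.png','sF.png',(330,280,400,350))):
    x0,y0,x1,y1=bx;A=cv2.imread('pics/'+a)[y0:y1,x0:x1].astype(int);B=cv2.imread('pics/'+b)[y0:y1,x0:x1].astype(int);d=np.abs(A-B).sum(2);print(a,b,d.mean().round(1),(d>60).sum())
t=snap('top');s=snap('scene')
# cup bar two-view: bright (>43) streak on dark cup
for n,S,bx in(('top',t,(232,228,246,262)),('scene',s,(340,292,386,316))):
    im=S['frame'];g=cv2.GaussianBlur(im,(0,0),.7)[...,0].astype(int);x0,y0,x1,y1=bx;m=np.zeros(g.shape,np.uint8);m[y0:y1,x0:x1]=(g[y0:y1,x0:x1]>=43)
    k,l,st,c=cv2.connectedComponentsWithStats(m);i=1+np.argmax(st[1:,4]);ys,xs=np.nonzero(l==i);R=cv2.minAreaRect(np.c_[xs,ys].astype(np.float32));print(n,st[i].tolist(),c[i].round(1),R)
    for z in(.09,.096,.1): print(z,(ray(S,[R[0]],z)[0]*1000).round(1))
```

```text
t31.png tF.png 59.5 1367
s31.png sF.png 21.2 6
t48.png tF.png 8.2 0
s48.png sF.png 5.3 0
top [233, 229, 9, 29, 126] [237.2 244.9] ((236.87997436523438, 242.83998107910156), (5.939697742462158, 28.567113876342773), 8.130102157592773)
0.09 [595.8 313.8  90. ]
0.096 [594.9 312.7  96. ]
0.1 [594.4 312.  100. ]
scene [346, 301, 18, 12, 84] [353.6 306. ] ((354.2725524902344, 305.146240234375), (5.828165054321289, 18.085338592529297), 57.2647705078125)
0.09 [612.  291.9  90. ]
0.096 [613.9 293.8  96. ]
0.1 [615.2 295.  100. ]
```

Run:
```python
from cup import *
s=snap('scene');d=np.array([np.cos(np.radians(-5)),np.sin(np.radians(-5)),0]);ex=np.array([-d[1],d[0],0])
b=np.array([594.9,312.7,84])
def pt(x,y,z,th):
    c,si=np.cos(th),np.sin(th);return (b+ex*(x*c-z*si)-d*y+np.array([0,0,1.])*(z*c+x*si))/1000
for th in(0,15,27):
    for nm,q in(('bar ends top',[(0,-33,12),(0,33,12)]),('bar ends low',[(0,-33,-12),(0,33,-12)]),('back rim',[(39,-31,-36),(39,31,-36)]),('back bottom',[(39,-31,-80),(39,31,-80)]),('lip',[(-44,-29,-66),(-44,29,-66)])):
        print(th,nm,proj(s,[pt(*k,np.radians(th)) for k in q]).round(0).tolist())
im=s['frame']
for r in range(292,352,2): print(r,im[r,330:404:2,0].tolist())
```

```text
0 bar ends top [[353.0, 316.0], [384.0, 300.0]]
0 bar ends low [[353.0, 321.0], [382.0, 305.0]]
0 back rim [[363.0, 342.0], [391.0, 327.0]]
0 back bottom [[361.0, 350.0], [388.0, 335.0]]
0 lip [[341.0, 312.0], [365.0, 299.0]]
15 bar ends top [[353.0, 314.0], [383.0, 299.0]]
15 bar ends low [[353.0, 322.0], [383.0, 306.0]]
15 back rim [[366.0, 344.0], [394.0, 328.0]]
15 back bottom [[367.0, 356.0], [394.0, 341.0]]
15 lip [[346.0, 321.0], [370.0, 308.0]]
27 bar ends top [[352.0, 314.0], [382.0, 298.0]]
27 bar ends low [[354.0, 323.0], [384.0, 307.0]]
27 back rim [[368.0, 344.0], [396.0, 328.0]]
27 back bottom [[372.0, 360.0], [399.0, 344.0]]
27 lip [[350.0, 329.0], [374.0, 315.0]]
292 [40, 38, 39, 40, 39, 40, 40, 39, 40, 39, 38, 39, 39, 40, 40, 40, 40, 40, 32, 39, 39, 40, 41, 41, 39, 41, 40, 39, 38, 38, 39, 40, 39, 40, 39, 39, 40]
294 [38, 40, 40, 39, 40, 41, 40, 40, 39, 39, 38, 39, 38, 40, 41, 40, 39, 39, 20, 34, 41, 41, 39, 40, 39, 39, 39, 37, 40, 39, 38, 39, 40, 40, 40, 40, 39]
296 [39, 39, 39, 40, 39, 40, 39, 41, 40, 41, 39, 39, 41, 38, 40, 39, 39, 32, 17, 19, 38, 42, 39, 40, 37, 3
[... 3498 characters left out ...]
, 31, 38, 38, 38, 40, 38, 39, 39, 40, 38, 40, 40, 39, 41, 40, 38, 38]
344 [205, 173, 62, 40, 39, 39, 39, 39, 41, 38, 38, 41, 40, 38, 30, 18, 18, 19, 30, 37, 40, 38, 38, 38, 40, 39, 39, 38, 39, 40, 38, 39, 40, 40, 41, 40, 40]
346 [204, 204, 147, 46, 41, 40, 38, 40, 38, 39, 40, 39, 39, 38, 39, 34, 29, 37, 39, 38, 39, 41, 39, 37, 39, 39, 37, 37, 40, 39, 40, 39, 39, 40, 41, 48, 115]
348 [205, 205, 201, 114, 42, 40, 39, 38, 40, 40, 41, 41, 38, 38, 39, 40, 39, 38, 39, 39, 40, 40, 40, 39, 39, 39, 38, 39, 39, 39, 39, 39, 39, 41, 65, 153, 201]
350 [205, 205, 205, 197, 70, 38, 39, 40, 40, 40, 39, 38, 40, 39, 38, 39, 41, 42, 40, 40, 39, 39, 40, 39, 36, 39, 40, 40, 40, 40, 38, 38, 49, 98, 190, 204, 205]
```

The cup outline (back-bottom corners near (362,346) and (386,333)) matches the upright model, not the tilted ones. Everything checks, so I'm handing in.

```bash
python3 -c "
from bench import robot
print(robot.close_job())"
```

```text
the job is handed in; nothing more can be done
None
```

The job is handed in: all steps were carried out in order, in about 73 s of the 210 s allowed. `close_job` gives no verdict, so the results below are from my own camera checks.

**What I did**
- **Cover off:** I lifted it off the box and laid it on the bench.
- **Tipping:** The moves cannot tilt the tool. I held scoop and cup by the ends of their bars and tipped them against the tray's end wall and the box's wall.
- **Dowels:** Four of the five rolled into their own grooves. The fifth ended up lying on top of two others, so I moved it by its ends into an empty groove.
- **Knobs, scoop and cup:** I tipped the knobs into the cork-lined cell and stood the scoop and cup back on the mat.
- **Cover on:** I put the cover back on the box.

**Last checks**
- **Dowels:** They lie at x = −35, −12, 12, 37 and 60 mm in the tray, within 2 mm of the groove middles and about 2° of the groove direction.
- **Cover:** It is within about 3 mm of its starting place, at the same angle to within about 1°.
- **Scoop:** Two views agreed that it stood upright when set down, and the scene camera shows it unmoved since. One top-view comparison differed, which I put down to arm shadow and did not look into further.
- **Cup:** It is empty, and its outline fits an upright cup. My two-view check of its bar disagreed by about 17 mm, because it had picked up the lit cup floor instead of the black bar.
- **Bystanders:** Mug, hammer and tape measure show no change.

**Not fully checked:** I saw knobs only inside the cell and none outside, but could not count all six one by one.

The wrist once reached its turning limit and left the tool tilted by 6°. I removed that tilt before going on.

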